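# Mount the filter columns on the vacuum manifold and prime the pump

### The job

Mount every filter column standing on the bench on the manifold, each on a stub of its own: line its notch up with the stub's rib and push it fully down until the spring catch pops out through its window. When all are locked on, press the hand pump's plunger down to its stop and let it come back up. Leave the jar and the beaker where they stand.

Things in the scene. Friction and masses are not known exactly. Their poses are not given: they have to be found in the camera images.
- manifold: Grey-painted metal manifold block bolted to the bench, 80 mm (its x) by 376 mm (its y) by 40 mm high, origin at the centre of its underside. Along its top stand four upright steel stubs and, at the +y end, a hand pump. The stubs reach 90 mm above the bench, the pump cap 98 mm.
- stub0 (a point): Foot of stub 0: on its axis, on the block's top face (40 mm above the bench); axes as the manifold's, z up. Each stub is a round steel post 22 mm across and 50 mm tall, its top 9 mm tapering to 12 mm across. The stubs stand 72 mm apart, at manifold y = -150, -78, -6 and +66 mm (0 to 3).
- stub1 (a point): Foot of stub 1: on its axis, on the block's top face (40 mm above the bench); axes as the manifold's, z up. On the -x side of every stub a 5 mm wide, round-topped key rib runs from the foot up to 38 mm, standing out to 15 mm from the axis.
- stub2 (a point): Foot of stub 2: on its axis, on the block's top face (40 mm above the bench); axes as the manifold's, z up. On the +x side of every stub sits a brass spring catch (see catch0). A stub not used may stay empty.
- stub3 (a point): Foot of stub 3: on its axis, on the block's top face (40 mm above the bench); axes as the manifold's, z up. A column goes on from straight above.
- catch0 (a joint): Spring catch of stub 0 (all alike): 0 = fully out, grows to 0.007 m as pushed in. A 6 mm wide brass button on the stub's +x side, 18 to 31 mm above the block's top: bevelled above (inside the post 31 mm up, out to 16.5 mm from the axis 20 mm up), flat below. 0.0045 or more is flush enough for a tube to pass.
- catch1 (a joint): Spring catch of stub 1 (all alike): 0 = fully out, grows to 0.007 m as pushed in. Its spring pushes out with about 3 N, rising to 5 N. The rim of a tube pushed straight down over the bevel presses it in, which takes about 8 to 18 N downwards.
- catch2 (a joint): Spring catch of stub 2 (all alike): 0 = fully out, grows to 0.007 m as pushed in. It springs back to 0 through the tube's window in the last 3 mm, as the column comes fully down; after that the column cannot be pulled off.
- catch3 (a joint): Spring catch of stub 3 (all alike): 0 = fully out, grows to 0.007 m as pushed in. See catch0 to catch2 for its shape and spring.
- column0: Filter column standing on the bench (all alike); origin at the centre of its underside, z up. 200 g, 96 mm tall. Heavy steel foot: 60 mm square, 8 mm thick. Middle: grey eight-sided tube 30 mm across, open below, bore 24 mm wide and 56 mm deep. Top: solid black head 36 mm square (sides along x and y), 56 to 96 mm up, to grip or push on; a small white ridge on its top lies toward +x.
- column1: Filter column standing on the bench (all alike); origin at the centre of its underside, z up. Each has a 7.5 mm wide notch on its -x side, from the underside up to 45 mm (through foot and tube), that must receive a stub's rib; and on its +x side a window 9.4 mm wide, 15 to 31 mm up, for the catch.
- column2: Filter column standing on the bench (all alike); origin at the centre of its underside, z up. It fits a stub when its x axis points the same way as the stub's, within about 5 degrees. Fully down, its underside lies on the block's top. Three or four columns are there; an absent one has no pose.
- column3: Filter column standing on the bench (all alike); origin at the centre of its underside, z up. See column0 to column2 for the shape.
- plunger (a joint): Pump plunger: 0 = up, grows as it is pressed straight down, stop at 0.014 m. A spring of about 3 N at the top and 8 N at the stop brings it back up.
- plunger_top (a point): Centre of the top of the pump's round black push cap, 36 mm across and 12 mm thick; 98 mm above the bench when up. It moves with the plunger. At manifold y = +145 mm.
- reagent: Bystander: closed jar, 60 mm across, 120 mm tall, origin at the centre of its underside. Leave alone.
- beaker: Bystander: glass cup, 70 mm across, 90 mm tall, origin at the centre of its underside. Leave alone.
Not all that is in view belongs to the job. Leave any red or yellow look-alike of the column1 alone. What is shaped like the column0 but purple is not meant.

How it is judged:
By the outcome, as a careful person would: the job done as asked, in the order asked, and still so for the second after the job is handed in, with the robot touching nothing.
Of column0, column1, column2, column3 only 3 to 4 are there at a start; the rules pass over those that are not, and their reading is None.
At some moment in a run one of column0, column1, column2, column3 may be knocked a few centimetres aside while the robot is not near it.
Once in a run the grip may slacken for a moment while it holds something.
It also fails if it takes over 210 s, if anything falls off the work surface, if the arm or the gripper's body presses on something with over 40 N, if the wrist force passes 120 N, or if a joint passes its speed limit or range.

### The arm

A 6-joint arm with a two-finger parallel gripper is mounted at the origin on the work surface. World frame = base frame: x ahead of the robot, y to its left, z up, the work surface at z = 0. Lengths are in mm, angles in rad, forces in N, time in s.
With the tool pointing down it reaches from about 350 to 875 mm from the base axis. Payload 4.2 kg.
Tool frame: the origin (TCP) lies between the finger pads; the fingertips stand 17 mm ahead of it and the grasp point (between the pads) lies 2 mm behind it (nose_length is the distance from the TCP to the fingertips, in mm); z points along the fingers, y is the direction in which the jaws open and shut (so a half turn about z gives the same grasp; the last joint's range is limited). The gripper opens to 85 mm and grips with 20 to 120 N. Pads are 22 mm wide; open, the fingers measure 114 mm over their backs; the gripper's body (76 mm by 85 mm) begins 54 mm behind the grasp point. The pads swing forward as they close: fully open they stand 13 mm farther back than shut.
Start: joints at [-0.94, 0.385, 0.008, 0, -1.194, -0.259], TCP at [227.072, -582.269, 216.812] pointing down, gripper open.
Joint ranges: [-3.14, 3.14], [-1.21, 2.06], [-1.07, 1.41], [-3.16, 2.05], [-2.99, -0.16], [-3.1, 3.1]. Speed limits (rad/s): [2.79, 2.79, 3.14, 3.14, 3.14, 3.14].

### API

Orientations are given as a unit quaternion [x, y, z, w].
In Python, from bench import * gives the robot as it stands.
- The arm moves only by the tool jog_arm, never from a script. Its argument "increments" is a list of rows, each a list of 4 numbers: the shift along the tool's x, y, z in m, then the turn about the tool's z in degrees. A call has 1 to 10 rows; each row is the pose to reach, as a shift and turn from the pose measured when the call began, along the tool's axes at that moment; what a row does not reach only later rows make up. A row lasts 1/8 s, in which the tool goes at most 62.5 mm and 10.7 degrees, less where a joint would pass 70% of its speed; a pose out of reach is approached as far as the arm can. A call with a gripper value outside its range is refused whole. "hand" is the gripper's target within -1 to 1 (fully open at 1, half-way at 0, shut at -1), set as the call begins (left out, the last holds). The fingers move at their own pace and stop on an object; the grip force is fixed at half the most. Time passes only in rows, so rows that repeat a pose let the fingers close. It gives the time, the measured TCP pose, the force and the opening at its end, in the units of the state.
- read_state(): the state, without advancing time (a new reading comes with each control period).
- get_image(name): name is "scene" or "top"; returns the picture (384x512x3 uint8, red, green, blue); there is no depth.
- calibration(name): a dict with "fx", "fy", "cx", "cy" (pixels), "position" and "rotation" of the camera in the world. Camera axes: x right, y up, looking along -z (the intrinsics and any distortion apply to the point x, -y, -z); pixel columns grow to the right and rows downward; lengths in mm; the calibration is good to about 2 mm. A picture is of the moment at which its call begins. calibration takes no time and is no camera call.
- job_done(): hands the job in, once; it reports no verdict.
The state is a dict: "clock": time; "joints": joint angles; "joint_vel": joint speeds; "joint_efforts": joint torques, N m; "position": TCP position; "ee_rot": TCP orientation; "contact_force": force on the tool from outside, world axes, zero at the start; "wrist_torque": the same for the moment, N m; "gripper_width": finger opening in mm.
Only numpy, scipy, OpenCV 4.12 (cv2) and the standard library are available. Lean on these libraries where they do the work, as an engineer would, in place of code of your own. Each camera call takes 0.05 s, during which the arm holds its last target.

## Working session

There is one attempt and no reset: what is moved stays moved. The work goes in short steps, Python scripts to look and compute and a tool call to move; the robot and the scene stay as the last step left them, time stands still between calls to the robot, and variables do not carry over. Pictures are saved under pics/ and viewed, and the job is handed in when it is done.

Besides the shell and the picture viewer there is one more tool, called after ">>>" as name([rows], argument=value, ...), one row to a line, values as JSON. jog_arm: Moves the arm, as the interface text tells. Its arguments: {"type":"object","properties":{"increments":{"type":"array"},"hand":{"type":"number"}},"required":["increments"]}

```bash
ls; mkdir -p pics; python3 - <<'E'
from bench import *
import cv2
s=read_state();print(s)
for n in("scene","top"):
    cv2.imwrite(f"pics/{n}0.png",get_image(n)[:,:,::-1]);print(n,calibration(n))
E
```

```text
pics
{'clock': 0.0, 'joints': array([-9.40406977e-01,  3.85547105e-01,  6.62028638e-03, -4.91172867e-04,
       -1.19400138e+00, -2.58596373e-01]), 'joint_vel': array([-8.11562133e-06,  9.21853092e-04, -1.46247293e-04,  2.67902461e-03,
       -3.00986291e-04, -4.94452362e-05]), 'joint_efforts': array([ 1.34165162e-03, -3.92291307e+01,  1.88403100e+01,  4.18618530e+00,
       -4.62592696e-03, -1.31119384e-05]), 'position': array([ 226.8406165 , -581.71750545,  215.72631953]), 'ee_rot': array([-1.84738496e-01,  9.82787108e-01,  1.06051027e-03, -2.52271212e-04]), 'contact_force': array([-0.60768063,  0.01229832,  0.29277539]), 'wrist_torque': array([0.01411241, 0.02366405, 0.05576762]), 'gripper_width': 85.35970307008623}
scene {'fx': 427.4753604652079, 'fy': 427.4753604652079, 'cx': 249.57673331796695, 'cy': 194.39714789576456, 'position': array([1170.33528143,  269.87314512, 1237.77852286]), 'rotation': array([0.15776113, 0.22529096, 0.80034222, 0.5327361 ])}
top {'fx': 427.75277876336435, 'fy': 427.75277876336435, 'cx': 252.13355841919682, 'cy': 192.66024329622874, 'position': array([ 369.28068888,  -20.80162637, 1096.97252668]), 'rotation': array([ 0.05342211, -0.05020419, -0.70460845,  0.70579923])}
```

View pics/scene0.png

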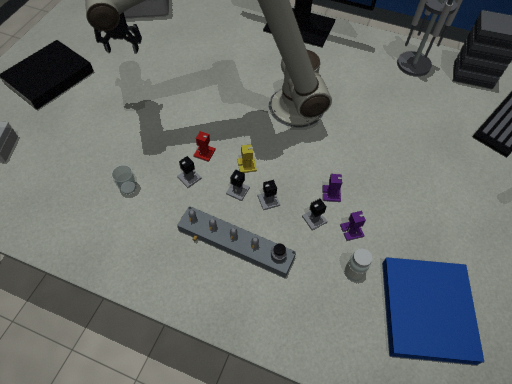

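View pics/top0.png

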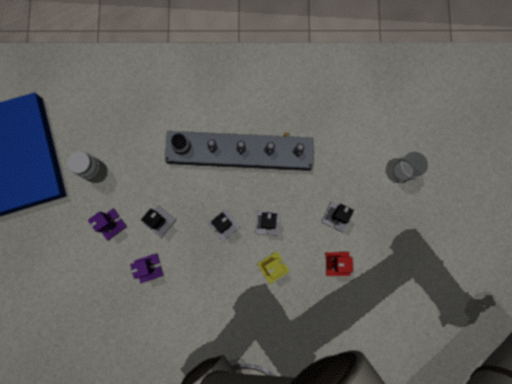

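```bash
cat > h.py <<'E'
from bench import *
import numpy as np, cv2
from scipy.spatial.transform import Rotation as R
C={n:calibration(n) for n in("scene","top")}
def ray(n,u,v):
    c=C[n];d=np.array([(u-c["cx"])/c["fx"],-(v-c["cy"])/c["fy"],-1.])
    return np.array(c["position"]),R.from_quat(c["rotation"]).apply(d)
def onz(n,u,v,z):
    p,d=ray(n,u,v);return p+d*(z-p[2])/d[2]
def proj(n,P):
    c=C[n];q=R.from_quat(c["rotation"]).inv().apply(np.asarray(P,float)-c["position"])
    q=np.atleast_2d(q);return np.c_[c["cx"]+c["fx"]*q[:,0]/-q[:,2],c["cy"]-c["fy"]*q[:,1]/-q[:,2]]
E
python3 - <<'E'
import cv2
a=cv2.imread("pics/top0.png")
cv2.imwrite("pics/t0a.png",cv2.resize(a[120:180,155:325],None,fx=4.7,fy=4.7,interpolation=cv2.INTER_CUBIC))
cv2.imwrite("pics/t0b.png",cv2.resize(a[190:290,80:240],None,fx=5,fy=5,interpolation=cv2.INTER_CUBIC))
cv2.imwrite("pics/t0c.png",cv2.resize(a[190:290,200:360],None,fx=5,fy=5,interpolation=cv2.INTER_CUBIC))
a=cv2.imread("pics/scene0.png")
cv2.imwrite("pics/s0a.png",cv2.resize(a[125:275,170:370],None,fx=4,fy=4,interpolation=cv2.INTER_CUBIC))
E
```

```text
(no output)
```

View pics/t0a.png

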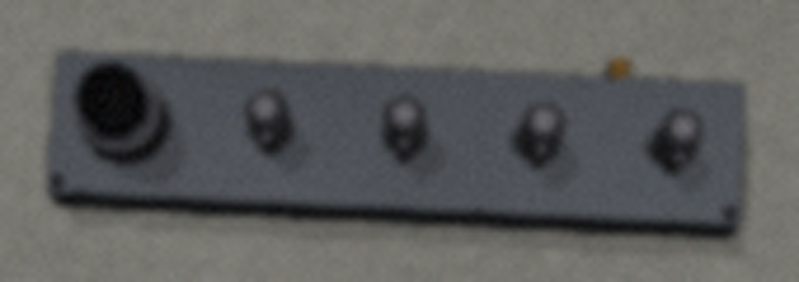

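View pics/t0b.png

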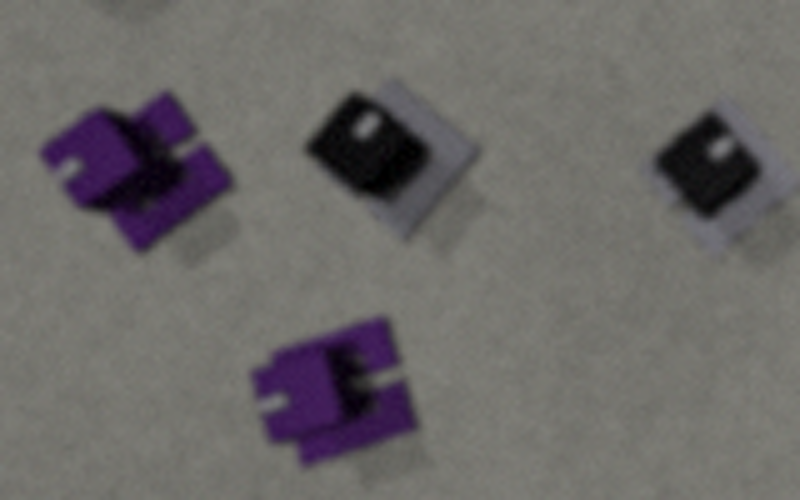

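View pics/t0c.png

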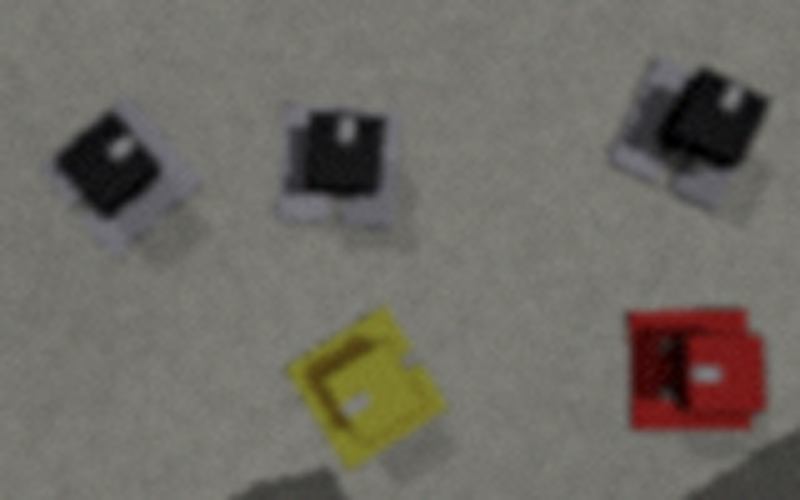

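View pics/s0a.png

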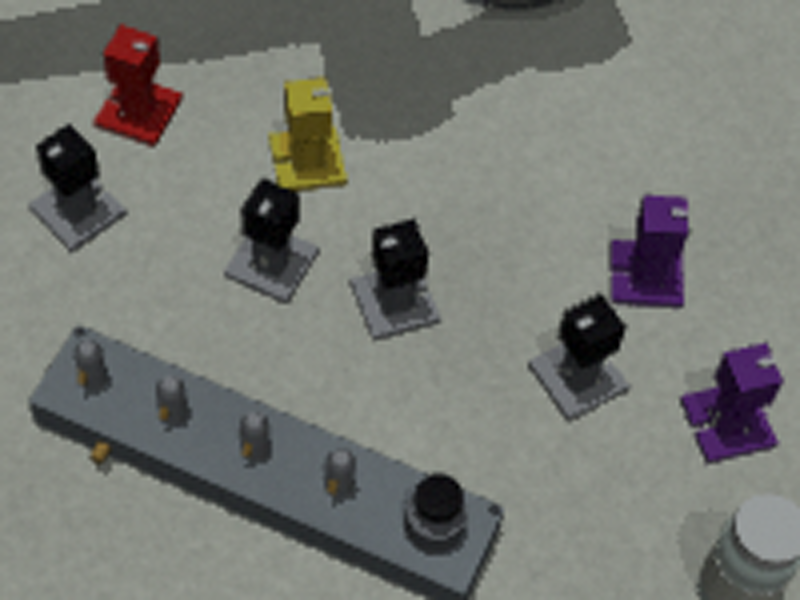

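```bash
python3 - <<'E'
from h import *
b=np.array([80,190]);c=np.array([200,190]);m=np.array([155,120])
off=.5/5-.5
def W(p,o,f,z): q=(np.array(p)+.5)/f-.5+o; return onz("top",*q,z)[:2]
for n,o,T,Rt,B in (("A",b,(395,80),(480,152),(405,240)),("B",c,(122,98),(203,185),(113,253)),("C",c,(287,103),(400,108),(390,228)),("D",c,(655,58),(770,100),(720,212))):
    t,r,bb=[W(p,o,5,8) for p in(T,Rt,B)]
    # top->right edge = -y dir? A,B: +x is up-right => edge top->right is -y
    e=r-t; f=t-bb if 0 else r-bb
    print(n,"centre",(t+bb)/2 if n in "ABCD" else 0, "len",np.linalg.norm(e),np.linalg.norm(f),"yaw -y edge",np.degrees(np.arctan2(e[1],e[0]))+90,"x edge",np.degrees(np.arctan2(f[1],f[0])))
D=[W(p,m,4.7,40) for p in((62,52),(745,85),(738,222),(57,195))]
print(D)
print([W(p,m,4.7,90) for p in((267,107),(405,113),(544,120),(684,126))],W((113,98),m,4.7,98))
s=read_state();r=R.from_quat(s["ee_rot"]).as_matrix();print(r)
E
```

```text
A centre [455.45802905 220.20406599] len 57.947091754352265 57.96154932842323 yaw -y edge -39.56167391804419 x edge -39.43598820805672
B centre [447.81262948  58.07639544] len 60.96027276832239 57.00415304324167 yaw -y edge -46.78496354975931 x edge -52.76477940606253
C centre [453.02620226 -54.33468417] len 57.82534243536544 61.37931787906993 yaw -y edge -2.4573679040011314 x edge -5.159825744084302
D centre [ 468.95812615 -232.38717436] len 62.0627091469222 63.28797141933603 yaw -y edge -20.321454112285934 x edge -25.455716239213963
[array([685.23441703, 199.96350353]), array([ 667.03618091, -170.71156519]), array([ 591.38036246, -165.53952843]), array([605.79345956, 200.20369575])]
[array([641.07549236,  82.84545394]), array([637.95456453,  11.68017129]), array([634.30984051, -59.8893678 ]), array([ 631.19991521, -131.86083438])] [643.59095682 160.96731457]
[[-9.31733147e-01 -3.63142807e-01 -8.02441642e-04]
 [-3.63143676e-01  9.31731507e-01  1.75173663e-03]
 [ 1.11529603e-04  1.92355269e-03 -9.99998144e-01]]
```

```bash
cat >> h.py <<'E'
def plan(x,y,z,jaw):
    s=read_state();r=R.from_quat(s["ee_rot"]).as_matrix()
    d=r.T@(np.array([x,y,z])-s["position"])
    cur=np.degrees(np.arctan2(r[1,1],r[0,1]))
    dj=(jaw-cur+180)%360-180   # world CCW
    print("row",np.round(d/1000,4),"turn",round(-dj,2),"| t",round(s["clock"],2),"pos",s["position"].round(1),"jaw",round(cur,2),"F",s["contact_force"].round(1),"w",round(s["gripper_width"],1),"j6",s["joints"][5].round(2), "tilt",r[:2,2].round(4))
E
python3 -c "
from h import *
plan(469,-232.4,150,67)"
```

```text
row [-0.3525  0.2375  0.0663] turn 44.29 | t 0.1 pos [ 226.9 -581.8  215.9] jaw 111.29 F [ 0.1 -0.5  0.3] w 85.1 j6 -0.26 tilt [-0.0008  0.0018]
```

>>> jog_arm([
  [-0.3525, 0.2375, 0.04, 44.3],
  [-0.3525, 0.2375, 0.04, 44.3],
  [-0.3525, 0.2375, 0.04, 44.3],
  [-0.3525, 0.2375, 0.04, 44.3],
  [-0.3525, 0.2375, 0.04, 44.3],
  [-0.3525, 0.2375, 0.04, 44.3],
  [-0.3525, 0.2375, 0.04, 44.3],
  [-0.3525, 0.2375, 0.04, 44.3],
  [-0.3525, 0.2375, 0.04, 44.3],
  [-0.3525, 0.2375, 0.04, 44.3],
], hand=1)

```text
clock: 1.35
position: [468.3, -233.3, 176.2]
ee_rot: [0.2, 0.98, 0.001, -0.001]
contact_force: [-0.5, -0.5, 0.3]
gripper_width: 85.1
```

```bash
python3 - <<'E'
from h import *
plan(469,-232.4,80,67)
a=get_image("scene");b=get_image("top")
cv2.imwrite("pics/s1.png",cv2.resize(a[125:275,170:370,::-1],None,fx=3,fy=3,interpolation=cv2.INTER_CUBIC))
cv2.imwrite("pics/t1.png",cv2.resize(b[150:290,230:430,::-1],None,fx=3,fy=3,interpolation=cv2.INTER_CUBIC))
E
```

```text
row [-0.0005  0.001   0.0962] turn -0.09 | t 1.35 pos [ 468.3 -233.3  176.2] jaw 66.91 F [-0.5 -0.5  0.3] w 85.1 j6 -1.82 tilt [-0.0012  0.0018]
```

View pics/t1.png

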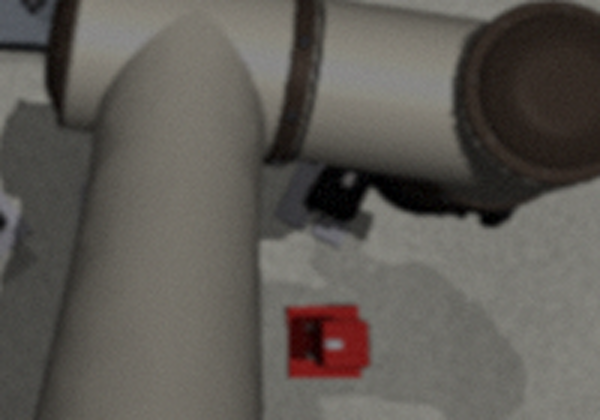

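View pics/s1.png

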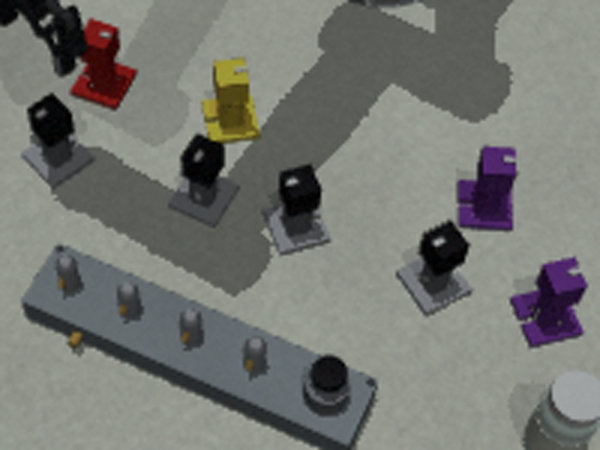

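```bash
python3 - <<'E'
from h import *
for n in C: print(n,proj(n,[[227,-582,199],[227,-582,260],[468,-233,159],[468,-233,230],[0,0,0]]).round(1))
for n in C: print(n,proj(n,[[469,-232,8],[469,-232,96]]).round(1))
E
```

```text
scene [[125.3  61.4]
 [121.1  47.2]
 [183.7 148.8]
 [180.9 134.3]
 [296.2 105.4]]
top [[531.5 327.6]
 [552.3 332.9]
 [350.5 210.7]
 [358.3 207.1]
 [245.2 410.7]]
scene [[189.  176. ]
 [186.1 160.9]]
top [[336.9 216.5]
 [344.1 213.1]]
```

```bash
python3 - <<'E'
from h import *
a=get_image("scene")
pts=[]
for s in(1,-1):
    for z in (159,190):
        pts.append([468+s*42*np.cos(np.radians(67)),-233+s*42*np.sin(np.radians(67)),z])
a=cv2.resize(a[60:240,80:320,::-1],None,fx=3.3,fy=3.3,interpolation=cv2.INTER_CUBIC)
for u,v in proj("scene",pts): cv2.circle(a,(int((u-80)*3.3),int((v-60)*3.3)),4,(0,255,0),1)
cv2.imwrite("pics/s2.png",a)
E
```

```text
(no output)
```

View pics/s2.png

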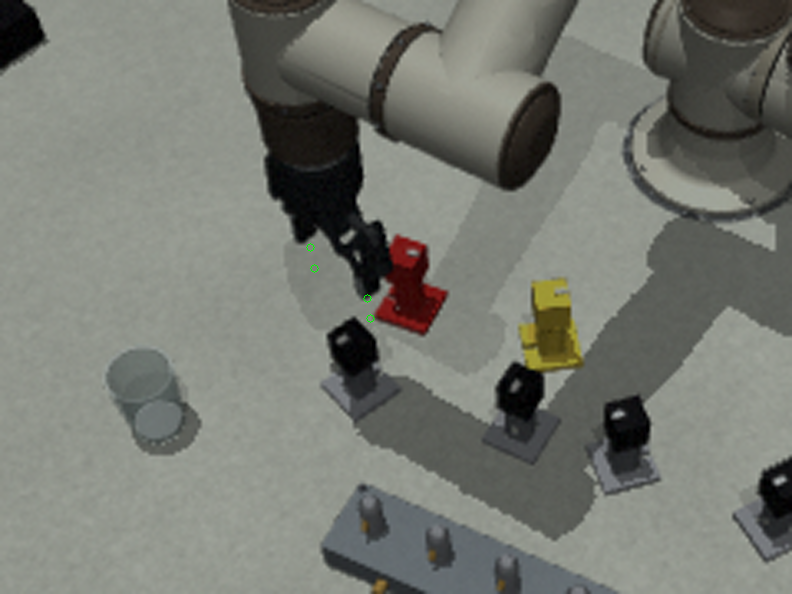

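>>> jog_arm([
  [0, 0.001, 0.03, 0],
  [0, 0.001, 0.05, 0],
  [0, 0.001, 0.05, 0],
])

```text
clock: 1.88
position: [467.2, -233.0, 125.1]
ee_rot: [0.201, 0.98, 0.001, -0.002]
contact_force: [-1.7, -0.7, 0.9]
gripper_width: 85.6
```

```bash
cat >> h.py <<'E'
def snap(name,cam,x0,x1,y0,y1,f,pts=()):
    a=get_image(cam)[y0:y1,x0:x1,::-1]
    a=cv2.resize(a,None,fx=f,fy=f,interpolation=cv2.INTER_CUBIC)
    if len(pts):
        for u,v in proj(cam,pts): cv2.circle(a,(int((u-x0+.5)*f),int((v-y0+.5)*f)),3,(0,255,0),1)
    cv2.imwrite(f"pics/{name}.png",a)
E
python3 - <<'E'
from h import *
plan(469,-232.4,80,67)
s=read_state();p=s["position"]
pts=[p+[t*42*np.cos(np.radians(67)),t*42*np.sin(np.radians(67)),z] for t in(1,-1) for z in(-4,-17)]
snap("s3","scene",120,260,100,220,5,pts)
snap("t3","top",280,420,160,260,5,pts)
E
```

```text
row [-0.0017  0.0012  0.0451] turn -0.22 | t 1.88 pos [ 467.2 -233.   125.1] jaw 66.78 F [-1.7 -0.7  0.9] w 85.6 j6 -1.82 tilt [-0.0043  0.0025]
```

View pics/s3.png

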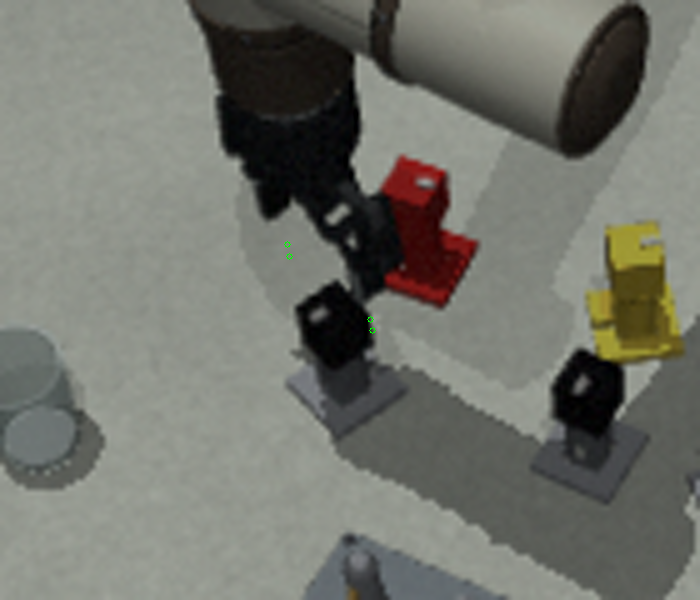

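View pics/t3.png

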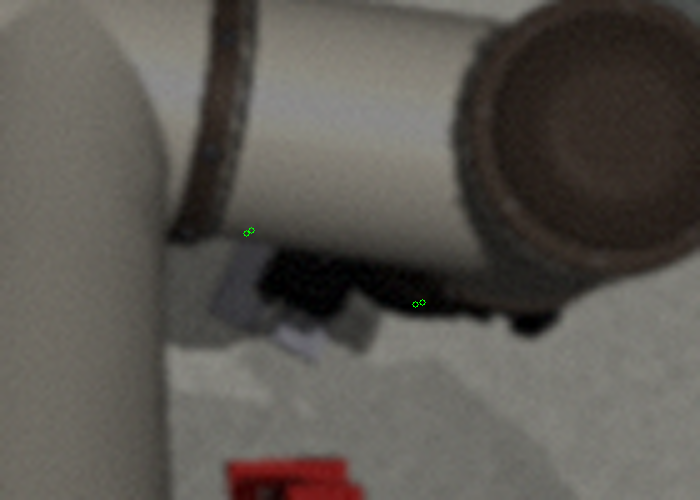

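>>> jog_arm([
  [-0.0015, 0.001, 0.012, 0],
  [-0.0015, 0.001, 0.024, 0],
  [-0.0015, 0.001, 0.035, 0],
  [-0.0015, 0.001, 0.035, 0],
])

```text
clock: 2.48
position: [469.9, -232.6, 90.7]
ee_rot: [0.201, 0.98, 0.001, -0.002]
contact_force: [-0.7, -0.0, -0.1]
gripper_width: 85.3
```

```bash
python3 - <<'E'
from h import *
plan(469,-232.4,80,67)
s=read_state();p=s["position"]
pts=[p+[t*42*np.cos(np.radians(67)),t*42*np.sin(np.radians(67)),z] for t in(1,-1) for z in(-4,-17)]
snap("s4","scene",140,240,110,210,6,pts)
E
```

```text
row [ 0.0008 -0.0002  0.0107] turn -0.17 | t 2.48 pos [ 469.9 -232.6   90.7] jaw 66.83 F [-0.7 -0.  -0.1] w 85.3 j6 -1.82 tilt [-0.0027  0.0018]
```

View pics/s4.png

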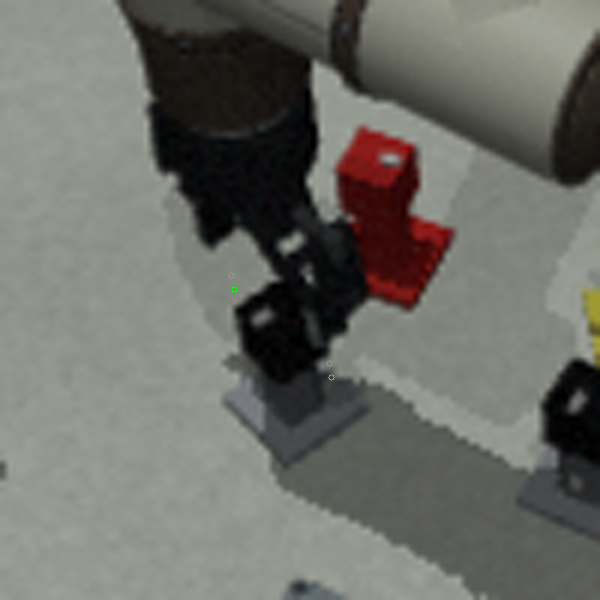

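>>> jog_arm([
  [0, 0, 0.008, 0],
  [0, 0, 0.014, 0],
  [0, 0, 0.014, 0],
  [0, 0, 0.014, 0],
])

```text
clock: 3.02
position: [470.6, -232.8, 77.6]
ee_rot: [0.201, 0.98, 0.0, -0.001]
contact_force: [-0.2, 0.5, -1.0]
gripper_width: 85.3
```

>>> jog_arm([
  [0, 0, 0, 0],
  [0, 0, 0, 0],
  [0, 0, 0, 0],
  [0, 0, 0, 0],
  [0, 0, 0, 0],
  [0, 0, 0, 0],
], hand=-1)

```text
clock: 3.78
position: [470.8, -233.1, 78.2]
ee_rot: [0.2, 0.98, 0.0, -0.0]
contact_force: [-1.3, -1.1, 6.3]
gripper_width: 33.1
```

```bash
python3 - <<'E'
from h import *
plan(469,-232.4,76,157)
s=read_state();p=s["position"]
snap("s5","scene",140,240,110,210,6)
E
```

```text
row [ 0.0019 -0.0001  0.0022] turn -90.13 | t 3.77 pos [ 470.8 -233.1   78.2] jaw 66.87 F [-1.3 -1.1  6.3] w 33.1 j6 -1.82 tilt [-0.0004  0.0006]
```

View pics/s5.png

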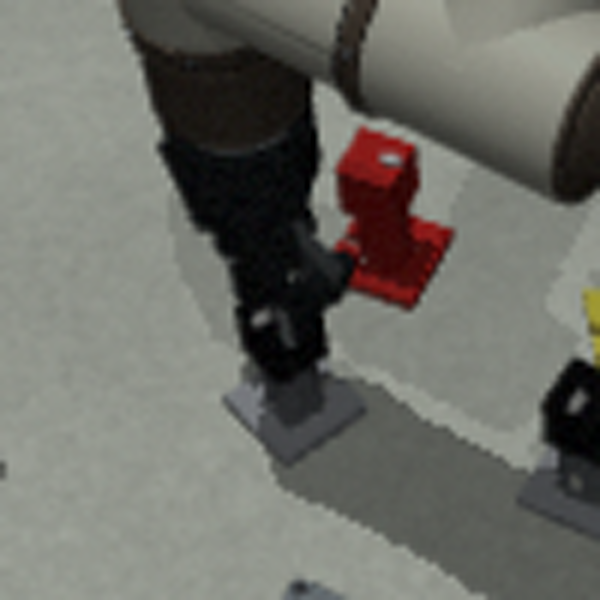

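>>> jog_arm([
  [0, 0, 0, 0],
  [0, 0, 0, 0],
  [0, 0, 0, 0],
  [0, 0, 0, 0],
  [0, 0, 0, 0],
], hand=1)

```text
clock: 4.45
position: [470.8, -233.0, 78.1]
ee_rot: [0.2, 0.98, 0.0, -0.0]
contact_force: [0.4, -0.3, 0.0]
gripper_width: 85.6
```

>>> jog_arm([
  [0, 0, 0.002, -10],
  [0, 0, 0.002, -20],
  [0, 0, 0.002, -30],
  [0, 0, 0.002, -40],
  [0, 0, 0.002, -50],
  [0, 0, 0.002, -60],
  [0, 0, 0.002, -70],
  [0, 0, 0.002, -80],
  [0, 0, 0.002, -90],
  [0, 0, 0.002, -90],
])

```text
clock: 5.7
position: [470.8, -233.0, 76.1]
ee_rot: [-0.55, 0.835, 0.0, -0.0]
contact_force: [-0.2, -0.2, -0.1]
gripper_width: 85.3
```

```bash
python3 - <<'E'
from h import *
plan(469,-232.4,76,157)
s=read_state();p=s["position"]
snap("s6","scene",150,230,120,200,8,[p,p+[0,0,20],[469,-232.4,96]])
snap("t6","top",300,400,180,260,8,[p,p+[0,0,20],[469,-232.4,96]])
E
```

```text
row [0.0002 0.0019 0.0001] turn -0.24 | t 5.7 pos [ 470.8 -233.    76.1] jaw 156.76 F [-0.2 -0.2 -0.1] w 85.3 j6 -0.25 tilt [-0.0005  0.0007]
```

View pics/s6.png

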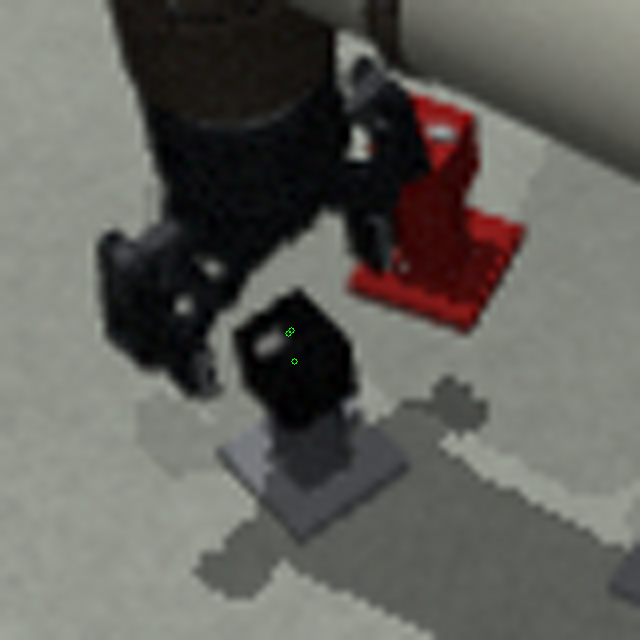

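View pics/t6.png

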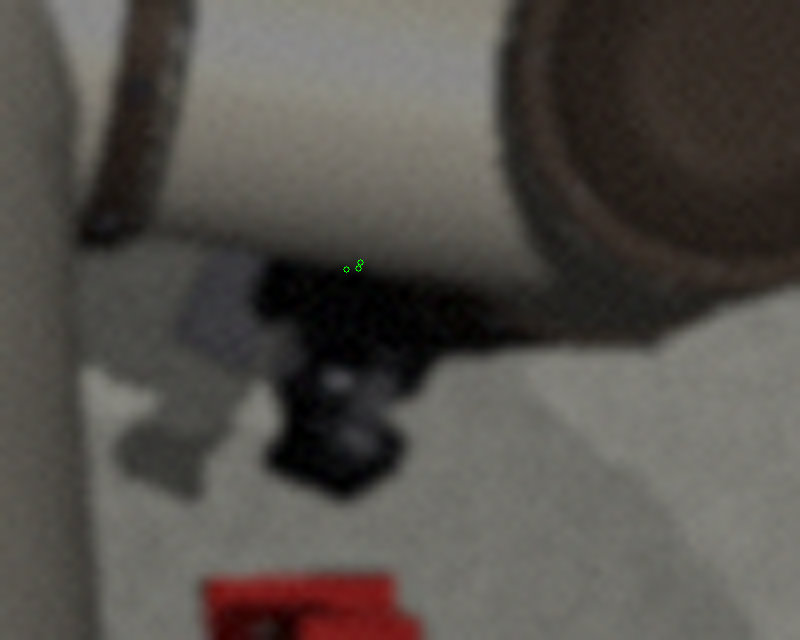

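```bash
python3 - <<'E'
from h import *
s=read_state();p=s["position"]
u=np.array([np.cos(np.radians(156.8)),np.sin(np.radians(156.8)),0]);n=np.array([-u[1],u[0],0])
for px in ((175,168.7),(196.9,153.1)):
    o,d=ray("scene",*px);t=(p-o)@n/(d@n);q=o+t*d;print((q-p)@u,q[2]-p[2],q)
E
```

```text
-44.50690371557307 20.607353376193913 [ 511.6923422  -250.55519946   96.72255685]
48.99734370986258 19.381290331524013 [ 425.74928402 -213.71995767   95.4964938 ]
```

>>> jog_arm([
  [0, 0, -0.025, 0],
  [0, 0, -0.05, 0],
  [0, 0, -0.05, 0],
  [0, 0, -0.05, 0],
])

```text
clock: 6.3
position: [470.2, -232.8, 125.4]
ee_rot: [-0.549, 0.836, 0.001, -0.0]
contact_force: [0.3, 0.3, -1.3]
gripper_width: 85.0
```

>>> jog_arm([
  [0, 0, 0, 0],
  [0, 0, 0, 0],
  [0, 0, 0, 0],
  [0, 0, 0, 0],
  [0, 0, 0, 0],
  [0, 0, 0, 0],
  [0, 0, 0, 0],
], hand=-1)

```text
clock: 7.18
position: [470.3, -232.8, 125.5]
ee_rot: [-0.549, 0.836, 0.001, -0.0]
contact_force: [-0.4, 0.1, -0.5]
gripper_width: -0.2
```

>>> jog_arm([
  [0, 0, 0.005, 0],
  [0, 0, 0.009, 0],
  [0, 0, 0.009, 0],
])

```text
clock: 7.55
position: [469.9, -232.7, 115.9]
ee_rot: [-0.549, 0.836, 0.001, -0.001]
contact_force: [0.3, -0.1, 0.0]
gripper_width: -0.1
```

>>> jog_arm([
  [0, 0, 0.003, 0],
  [0, 0, 0.003, 0],
])

```text
clock: 7.8
position: [469.7, -232.7, 112.6]
ee_rot: [-0.549, 0.836, 0.002, -0.001]
contact_force: [0.4, -0.1, 0.4]
gripper_width: 0.4
```

```bash
python3 - <<'E'
from h import *
s=read_state();p=s["position"]
snap("s7","scene",150,230,120,200,8,[p,p-[0,0,17],[469,-232.4,96]])
E
```

```text
(no output)
```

View pics/s7.png

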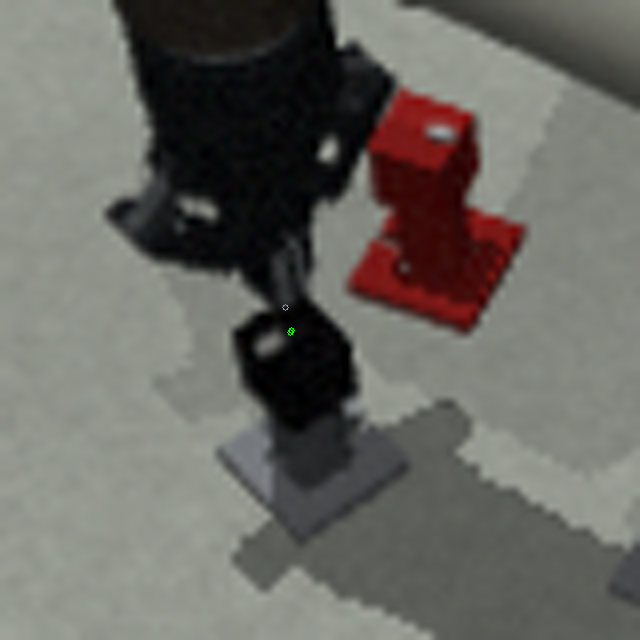

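>>> jog_arm([
  [0, 0, 0.004, 0],
  [0, 0, 0.004, 0],
])

```text
clock: 8.1
position: [469.5, -232.6, 108.4]
ee_rot: [-0.549, 0.836, 0.002, -0.001]
contact_force: [-0.6, 0.4, 0.6]
gripper_width: -0.2
```

>>> jog_arm([
  [0, 0, 0.004, 0],
  [0, 0, 0.004, 0],
])

```text
clock: 8.35
position: [469.1, -232.5, 104.0]
ee_rot: [-0.549, 0.836, 0.002, -0.001]
contact_force: [-0.3, 0.0, 0.1]
gripper_width: 0.2
```

>>> jog_arm([
  [0, 0, 0.004, 0],
  [0, 0, 0.004, 0],
])

```text
clock: 8.6
position: [468.8, -232.5, 99.5]
ee_rot: [-0.549, 0.836, 0.002, -0.002]
contact_force: [0.3, 0.8, 0.8]
gripper_width: -0.2
```

>>> jog_arm([
  [0, 0, 0.003, 0],
  [0, 0, 0.003, 0],
])

```text
clock: 8.85
position: [468.5, -232.4, 96.2]
ee_rot: [-0.549, 0.836, 0.003, -0.002]
contact_force: [0.1, -0.3, -0.1]
gripper_width: 0.1
```

>>> jog_arm([
  [0, 0, 0.003, 0],
  [0, 0, 0.003, 0],
])

```text
clock: 9.1
position: [468.3, -232.3, 92.9]
ee_rot: [-0.549, 0.836, 0.003, -0.002]
contact_force: [1.0, 0.2, 0.0]
gripper_width: 0.1
```

>>> jog_arm([
  [0, 0, 0.002, 0],
  [0, 0, 0.002, 0],
])

```text
clock: 9.35
position: [468.2, -232.3, 90.7]
ee_rot: [-0.549, 0.836, 0.003, -0.002]
contact_force: [-0.8, 0.4, 0.5]
gripper_width: 0.1
```

>>> jog_arm([
  [0, 0, 0.002, 0],
  [0, 0, 0.002, 0],
])

```text
clock: 9.6
position: [468.0, -232.3, 88.5]
ee_rot: [-0.549, 0.836, 0.003, -0.002]
contact_force: [0.8, 0.1, 0.1]
gripper_width: -0.2
```

>>> jog_arm([
  [0, 0, 0.002, 0],
  [0, 0, 0.002, 0],
])

```text
clock: 9.85
position: [467.8, -232.2, 86.3]
ee_rot: [-0.549, 0.836, 0.003, -0.003]
contact_force: [-0.5, -0.5, 0.5]
gripper_width: -0.3
```

```bash
python3 - <<'E'
from h import *
s=read_state();p=s["position"];plan(469,-232,86,157)
snap("s8","scene",150,230,120,200,8,[p,p-[0,0,17],[469,-232.4,96]])
snap("t8","top",300,400,180,260,8)
E
```

```text
row [-0.0007 -0.001   0.0003] turn -0.4 | t 9.85 pos [ 467.8 -232.2   86.3] jaw 156.6 F [-0.5 -0.5  0.5] w -0.3 j6 -0.26 tilt [-0.008   0.0029]
```

View pics/s8.png

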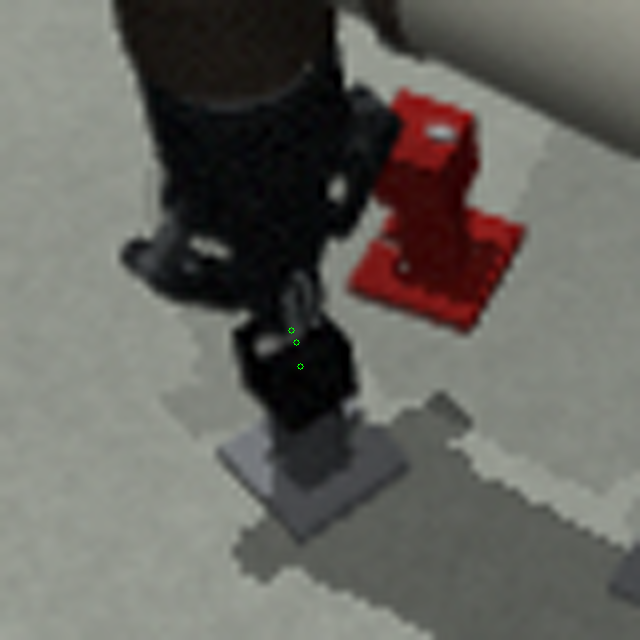

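View pics/t8.png

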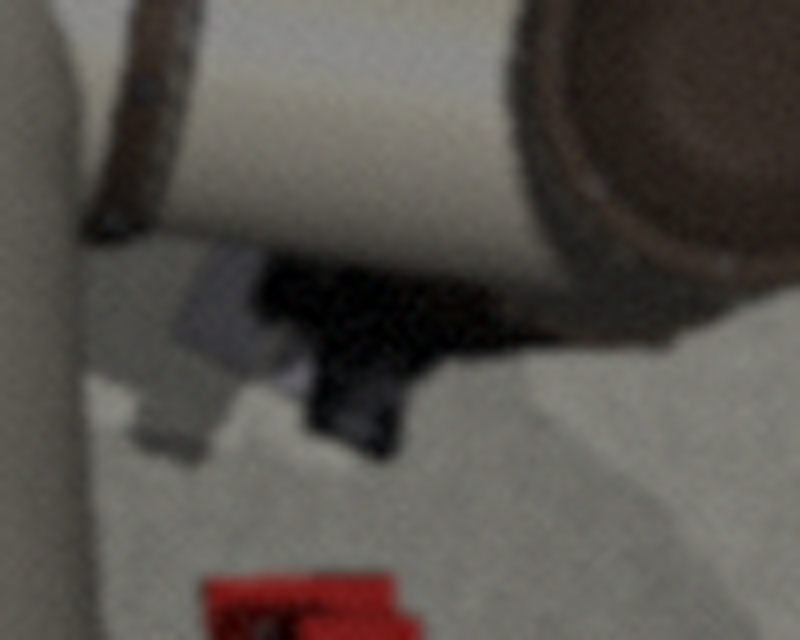

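>>> jog_arm([
  [0, 0, 0.003, 0],
  [0, 0, 0.003, 0],
  [0, 0, 0.003, 0],
])

```text
clock: 10.32
position: [467.9, -232.2, 83.4]
ee_rot: [-0.549, 0.836, 0.003, -0.003]
contact_force: [-0.2, -0.6, 0.8]
gripper_width: 0.2
```

>>> jog_arm([
  [0, 0, 0.003, 0],
  [0, 0, 0.003, 0],
  [0, 0, 0.003, 0],
])

```text
clock: 10.7
position: [468.3, -232.4, 81.6]
ee_rot: [-0.549, 0.836, 0.003, -0.002]
contact_force: [-0.9, 1.4, 7.2]
gripper_width: 0.2
```

>>> jog_arm([
  [0, 0, -0.03, 0],
  [0, 0, -0.05, 0],
  [0, 0, -0.05, 10],
  [0, 0, -0.05, 20],
  [0, 0, -0.05, 30],
  [0, 0, -0.05, 40],
  [0, 0, -0.05, 50],
  [0, 0, -0.05, 60],
  [0, 0, -0.05, 70],
  [0, 0, -0.05, 80],
], hand=1)

```text
clock: 11.95
position: [468.6, -232.5, 131.4]
ee_rot: [0.119, 0.993, 0.001, -0.004]
contact_force: [-0.2, 0.4, 0.2]
gripper_width: 85.2
```

```bash
python3 - <<'E'
from h import *
plan(469.5,-232.4,45,67)
E
```

```text
row [-0.0015  0.0002  0.0864] turn 9.31 | t 11.95 pos [ 468.6 -232.5  131.4] jaw 76.31 F [-0.2  0.4  0.2] w 85.2 j6 -1.66 tilt [-0.0069  0.0022]
```

>>> jog_arm([
  [-0.0015, 0, 0.03, 9.3],
  [-0.0015, 0, 0.06, 9.3],
  [-0.0015, 0, 0.086, 9.3],
  [-0.0015, 0, 0.086, 9.3],
  [-0.0015, 0, 0.086, 9.3],
])

```text
clock: 12.58
position: [470.3, -232.9, 46.3]
ee_rot: [0.199, 0.98, 0.0, -0.003]
contact_force: [-0.1, 0.0, 1.4]
gripper_width: 85.7
```

>>> jog_arm([
  [0, 0, 0, 0],
  [0, 0, 0, 0],
  [0, 0, 0, 0],
  [0, 0, 0, 0],
  [0, 0, 0, 0],
  [0, 0, 0, 0],
], hand=-1)

```text
clock: 13.32
position: [471.0, -233.1, 47.2]
ee_rot: [0.199, 0.98, 0.0, -0.002]
contact_force: [-1.4, 0.4, 6.1]
gripper_width: 35.4
```

>>> jog_arm([
  [0, 0, 0, 0],
  [0, 0, 0, 0],
  [0, 0, 0, 0],
  [0, 0, 0, 0],
  [0, 0, 0, 0],
], hand=1)

```text
clock: 13.95
position: [470.9, -233.1, 47.1]
ee_rot: [0.199, 0.98, 0.0, -0.002]
contact_force: [-0.1, -0.4, 0.1]
gripper_width: 85.4
```

```bash
python3 - <<'E'
from h import *
plan(469.5,-232.4,45,157)
E
```

```text
row [0.0015 0.0001 0.0021] turn -89.94 | t 13.95 pos [ 470.9 -233.1   47.1] jaw 67.06 F [-0.1 -0.4  0.1] w 85.4 j6 -1.82 tilt [-0.004   0.0011]
```

>>> jog_arm([
  [0, 0, 0.001, -10],
  [0, 0, 0.001, -20],
  [0, 0, 0.001, -30],
  [0, 0, 0.001, -40],
  [0, 0, 0.001, -50],
  [0, 0, 0.001, -60],
  [0, 0, 0.001, -70],
  [0, 0, 0.001, -80],
  [0, 0, 0.001, -90],
  [0, 0, 0.001, -90],
])

```text
clock: 15.2
position: [470.9, -233.1, 46.1]
ee_rot: [-0.552, 0.834, 0.002, -0.001]
contact_force: [-0.3, 0.4, 0.3]
gripper_width: 85.3
```

>>> jog_arm([
  [0, 0, 0, 0],
  [0, 0, 0, 0],
  [0, 0, 0, 0],
  [0, 0, 0, 0],
  [0, 0, 0, 0],
  [0, 0, 0, 0],
], hand=-1)

```text
clock: 15.95
position: [470.8, -233.2, 46.3]
ee_rot: [-0.551, 0.834, 0.002, -0.001]
contact_force: [-1.3, -0.2, 3.4]
gripper_width: 35.7
```

```bash
python3 - <<'E'
from h import *
plan(571,-128,165,177.4)
s=read_state();p=s["position"]
snap("s9","scene",140,240,110,210,6)
E
```

```text
row [-0.1359 -0.0505 -0.119 ] turn -20.46 | t 15.95 pos [ 470.8 -233.2   46.3] jaw 156.94 F [-1.3 -0.2  3.4] w 35.7 j6 -0.25 tilt [-0.0041  0.001 ]
```

View pics/s9.png

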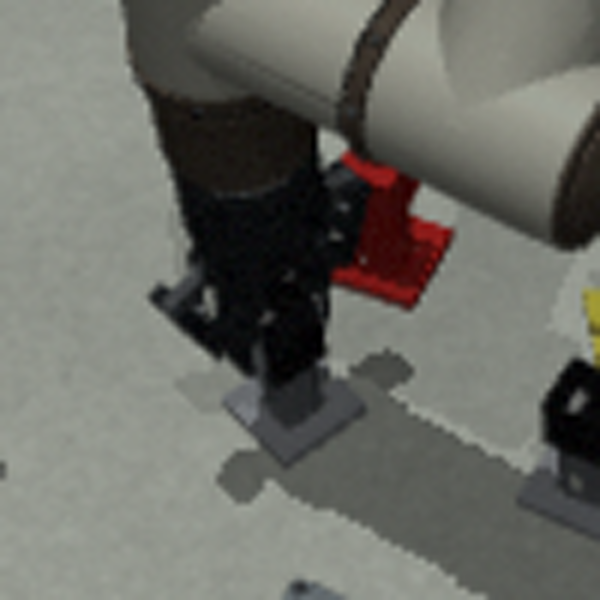

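>>> jog_arm([
  [0, 0, -0.04, 0],
  [0, 0, -0.08, 0],
  [0, 0, -0.119, 0],
  [0, 0, -0.119, 0],
  [0, 0, -0.119, 0],
])

```text
clock: 16.62
position: [470.4, -232.8, 163.9]
ee_rot: [-0.551, 0.834, 0.003, -0.002]
contact_force: [-0.7, 0.6, -1.9]
gripper_width: 35.8
```

```bash
python3 - <<'E'
from h import *
for cam,(x0,x1,y0,y1) in {"top":(155,325,120,180),"scene":(170,305,200,280)}.items():
    a=cv2.imread(f"pics/{cam}0.png")[y0:y1,x0:x1].astype(int)
    print(cam, a[25 if cam=="top" else 35, ::12].tolist())
    m=((a[:,:,0]-a[:,:,1])>3).astype(np.uint8)*255
    m=cv2.morphologyEx(m,cv2.MORPH_OPEN,np.ones((3,3)))
    cv2.imwrite(f"pics/m_{cam}.png",cv2.resize(np.hstack([m]),None,fx=4,fy=4,interpolation=cv2.INTER_NEAREST))
E
```

```text
top [[114, 121, 119], [87, 80, 76], [13, 12, 14], [59, 56, 52], [87, 82, 80], [36, 34, 32], [88, 81, 76], [82, 78, 80], [87, 82, 78], [92, 87, 82], [72, 66, 63], [89, 83, 79], [92, 87, 87], [87, 81, 78], [112, 118, 119]]
scene [[131, 140, 135], [130, 137, 135], [39, 57, 65], [108, 104, 97], [106, 101, 93], [63, 60, 57], [108, 104, 96], [107, 103, 97], [135, 144, 140], [136, 143, 139], [134, 143, 138], [137, 145, 140]]
```

View pics/m_top.png

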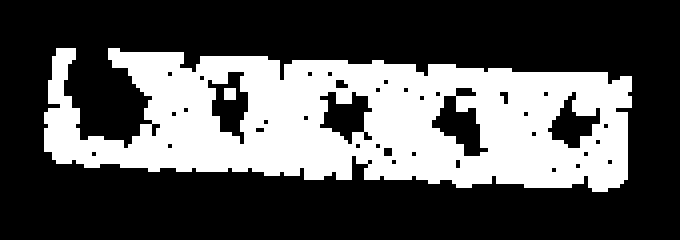

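View pics/m_scene.png

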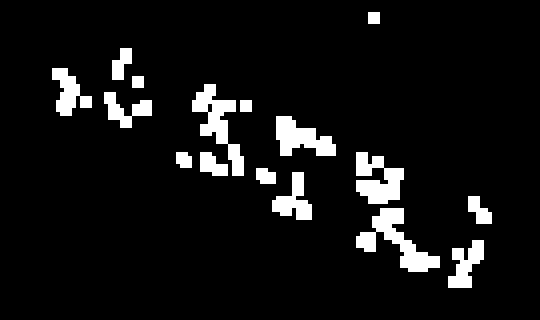

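```bash
cat > edges.py <<'E'
from h import *
from scipy.ndimage import map_coordinates,gaussian_filter
def edge_pts(cam,img,P,Q,z,n=40,half=4.,lo=.05,hi=.95):
    """refine world edge P->Q (xy at height z): sub-pixel max |gradient| across it"""
    g=gaussian_filter(cv2.cvtColor(img,cv2.COLOR_BGR2GRAY).astype(float),.8)
    out=[];t=np.arange(-half,half+.01,.1)
    for s in np.linspace(lo,hi,n):
        A=np.r_[np.array(P)+(np.array(Q)-P)*s,z]; a=proj(cam,A)[0]
        d=proj(cam,A+np.r_[(np.array(Q)-P)/np.linalg.norm(np.array(Q)-P)*5,0])[0]-a; d/=np.linalg.norm(d); nn=np.array([-d[1],d[0]])
        q=a+t[:,None]*nn; pr=map_coordinates(g,[q[:,1],q[:,0]],order=3)
        gr=np.abs(np.gradient(pr)); k=gr.argmax()
        if gr[k]>.4 and 2<k<len(t)-3: out.append(onz(cam,*q[k],z)[:2])
    return np.array(out)
def fitline(p):
    for _ in range(4):
        vx,vy,x,y=cv2.fitLine(p.astype(np.float32),cv2.DIST_HUBER,0,.01,.01).ravel()
        r=np.abs((p[:,0]-x)*-vy+(p[:,1]-y)*vx); p=p[r<max(2.5*np.median(r),.5)]
    return np.array([x,y]),np.array([vx,vy]),np.median(r),len(p)
E
python3 - <<'E'
from edges import *
c0=np.array([637.4,16.]);a=np.radians(-2.64);ex=np.array([np.cos(a),np.sin(a)]);ey=np.array([-ex[1],ex[0]])
for cam in("top","scene"):
    img=cv2.imread(f"pics/{cam}0.png")
    for nm,s,l,S in(("+x",1,188,0),("-x",-1,188,0),("+y",1,40,1),("-y",-1,40,1)):
        if S==0: P=c0+s*40*ex-188*ey;Q=c0+s*40*ex+188*ey
        else: P=c0+s*188*ey-40*ex;Q=c0+s*188*ey+40*ex
        p=edge_pts(cam,img,P,Q,40)
        if len(p)<5: print(cam,nm,len(p));continue
        x,v,r,n=fitline(p); 
        ang=np.degrees(np.arctan2(v[1],v[0]))
        d=(x-c0)@(ex if S==0 else ey)
        # foot at centre
        w=ex if S==0 else ey; o=ey if S==0 else ex
        k=(c0-x)@o/(v@o); d=(x+k*v-c0)@w
        print(cam,nm,"off",d.round(2),"ang",round((ang-(90 if S==0 else 0)+90)%180-90,2),"res",r.round(2),n)
E
```

```text
top +x off 40.86 ang -2.58 res 0.17 22
top -x off -46.73 ang -2.72 res 0.27 40
top +y off 189.98 ang -3.41 res 0.31 22
top -y off -187.41 ang 0.21 res 0.13 27
scene +x off 41.19 ang -2.78 res 0.15 32
scene -x off -38.13 ang -2.7 res 0.28 31
scene +y off 194.59 ang -2.78 res 0.27 29
scene -y off -185.58 ang -2.73 res 0.32 31
```

```bash
python3 -c "
from h import *
plan(631.4,-132.1,156,177.3)"
```

```text
row [-0.1558 -0.1087  0.0071] turn -20.39 | t 16.62 pos [ 470.4 -232.8  163.9] jaw 156.91 F [-0.7  0.6 -1.9] w 35.8 j6 -0.25 tilt [-0.0062  0.0023]
```

>>> jog_arm([
  [-0.04, -0.028, 0.002, -6],
  [-0.08, -0.056, 0.004, -12],
  [-0.12, -0.084, 0.006, -20.4],
  [-0.1558, -0.1087, 0.0071, -20.4],
  [-0.1558, -0.1087, 0.0071, -20.4],
  [-0.1558, -0.1087, 0.0071, -20.4],
  [-0.1558, -0.1087, 0.0071, -20.4],
])

```text
clock: 17.5
position: [630.2, -132.7, 155.3]
ee_rot: [-0.69, 0.724, 0.004, -0.002]
contact_force: [0.4, 0.0, -0.7]
gripper_width: 35.8
```

```bash
python3 - <<'E'
from h import *
plan(631.4,-132.1,156,177.3)
p=read_state()["position"]
snap("s10","scene",150,270,140,260,6)
snap("t10","top",240,360,100,200,6)
cv2.imwrite("pics/s10f.png",get_image("scene")[:,:,::-1])
E
```

```text
row [-0.0007 -0.0011 -0.0007] turn -0.05 | t 17.5 pos [ 630.2 -132.7  155.3] jaw 177.25 F [ 0.4  0.  -0.7] w 35.8 j6 -0.09 tilt [-0.0079  0.0024]
```

View pics/s10.png

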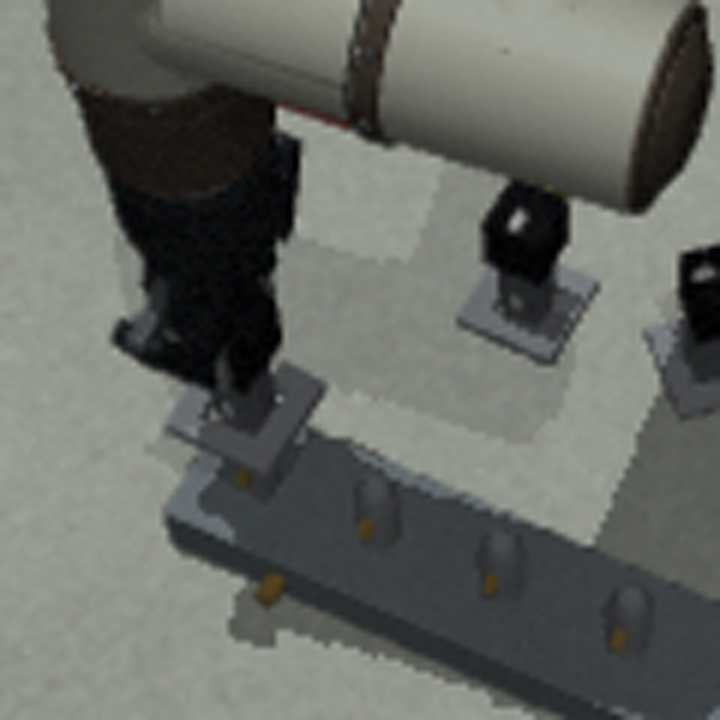

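View pics/t10.png

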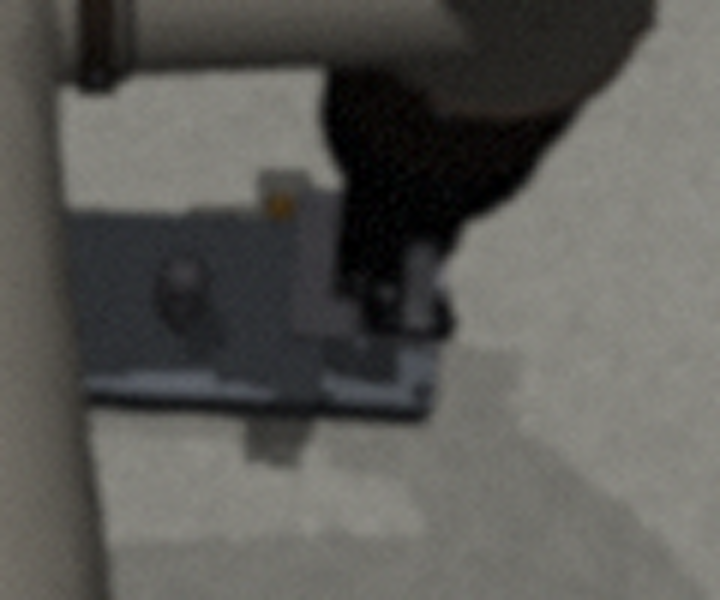

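```bash
cat >> edges.py <<'E'
def footfit(cam,img,c0,yaw,z,half=3.,h=30.):
    a=np.radians(yaw);ex=np.array([np.cos(a),np.sin(a)]);ey=np.array([-ex[1],ex[0]]);c0=np.array(c0,float)[:2]
    for nm,w,o in(("+x",ex,ey),("-x",-ex,ey),("+y",ey,ex),("-y",-ey,ex)):
        p=edge_pts(cam,img,c0+h*w-h*o,c0+h*w+h*o,z,half=half,lo=.08,hi=.92)
        if len(p)<8: print(cam,nm,len(p));continue
        x,v,r,n=fitline(p);k=(c0-x)@o/(v@o);d=(x+k*v-c0)@w-h
        v=v*np.sign(v@o);print(cam,nm,"outward",round(d,2),"ang",round(np.degrees(np.arctan2(o[0]*v[1]-o[1]*v[0],v@o)),2),"res",round(float(r),2),n)
E
python3 - <<'E'
from edges import *
img=cv2.imread("pics/s10f.png")
footfit("scene",img,(630.2,-132.7),-2.7,117.3)
footfit("scene",img,(630.2,-132.7),-2.7,109.3)
E
```

```text
scene +x outward 3.18 ang 2.94 res 0.13 21
scene -x outward 0.81 ang -5.42 res 0.09 16
scene +y outward 1.95 ang -6.56 res 0.36 25
scene -y outward -1.34 ang -6.32 res 0.17 14
scene +x outward -0.52 ang 3.0 res 0.13 22
scene -x outward -1.8 ang 16.31 res 2.47 24
scene +y outward -1.17 ang -6.39 res 0.42 29
scene -y outward 2.48 ang -5.4 res 0.09 11
```

>>> jog_arm([
  [-0.0002, -0.0008, 0.01, 0],
  [-0.0002, -0.0008, 0.018, 0],
  [-0.0002, -0.0008, 0.025, 0],
  [-0.0002, -0.0008, 0.025, 0],
])

```text
clock: 18.15
position: [630.9, -132.4, 130.2]
ee_rot: [-0.69, 0.724, 0.004, -0.002]
contact_force: [-0.1, 0.1, -1.5]
gripper_width: 35.8
```

```bash
python3 - <<'E'
from h import *
plan(631.,-132.5,110,177.3)
snap("s11","scene",150,270,140,260,6)
E
```

```text
row [ 0.0001 -0.0003  0.0202] turn -0.05 | t 18.15 pos [ 630.9 -132.4  130.2] jaw 177.25 F [-0.1  0.1 -1.5] w 35.8 j6 -0.09 tilt [-0.0081  0.0024]
```

View pics/s11.png

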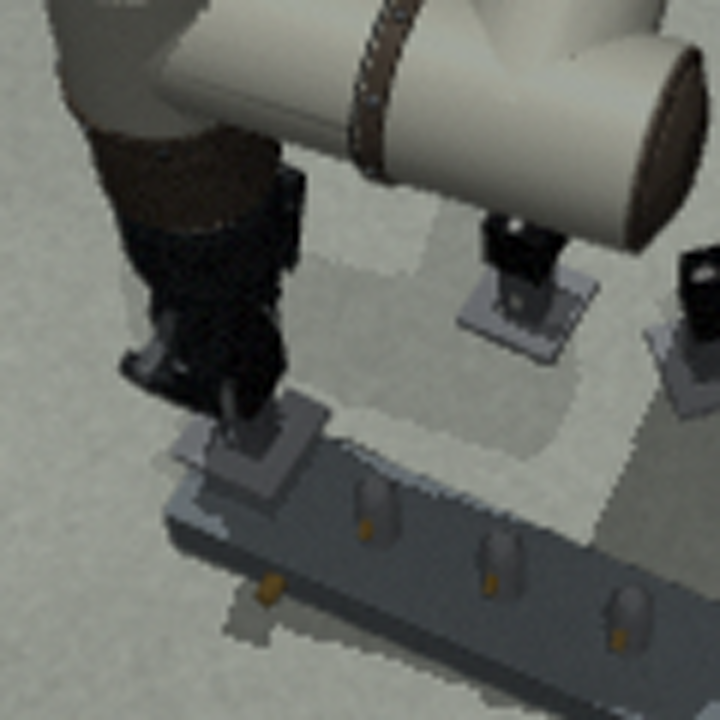

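>>> jog_arm([
  [0, 0, 0.004, 0],
  [0, 0, 0.007, 0],
  [0, 0, 0.007, 0],
])

```text
clock: 18.58
position: [631.1, -132.4, 123.5]
ee_rot: [-0.69, 0.724, 0.003, -0.002]
contact_force: [-0.0, -0.2, -1.1]
gripper_width: 35.4
```

>>> jog_arm([
  [0, 0, 0.003, 0],
  [0, 0, 0.006, 0],
  [0, 0, 0.006, 0],
])

```text
clock: 18.95
position: [630.9, -132.4, 117.1]
ee_rot: [-0.69, 0.724, 0.004, -0.002]
contact_force: [0.0, -0.1, -1.8]
gripper_width: 35.7
```

>>> jog_arm([
  [0, 0, 0.004, 0],
  [0, 0, 0.008, 0],
  [0, 0, 0.008, 0],
])

```text
clock: 19.32
position: [632.5, -132.4, 109.8]
ee_rot: [-0.69, 0.724, 0.002, -0.001]
contact_force: [2.8, -1.2, 1.3]
gripper_width: 35.7
```

>>> jog_arm([
  [0, 0, 0.004, 0],
  [0, 0, 0.008, 0],
  [0, 0, 0.008, 0],
])

```text
clock: 19.7
position: [632.9, -132.4, 102.4]
ee_rot: [-0.69, 0.724, 0.002, -0.0]
contact_force: [2.0, -0.8, 2.2]
gripper_width: 35.8
```

>>> jog_arm([
  [0, 0, 0.004, 0],
  [0, 0, 0.008, 0],
  [0, 0, 0.008, 0],
])

```text
clock: 20.08
position: [632.8, -132.4, 93.4]
ee_rot: [-0.69, 0.724, 0.002, -0.001]
contact_force: [2.1, -0.2, -0.5]
gripper_width: 35.8
```

>>> jog_arm([
  [0, 0, 0.004, 0],
  [0, 0, 0.006, 0],
  [0, 0, 0.006, 0],
])

```text
clock: 20.45
position: [631.1, -132.2, 86.5]
ee_rot: [-0.69, 0.724, 0.003, -0.002]
contact_force: [-1.5, 1.5, 1.5]
gripper_width: 35.6
```

>>> jog_arm([
  [0, 0, 0.004, 0],
  [0, 0, 0.006, 0],
  [0, 0, 0.006, 0],
])

```text
clock: 20.82
position: [631.1, -132.2, 86.2]
ee_rot: [-0.691, 0.723, 0.002, -0.002]
contact_force: [-8.8, 3.8, 24.3]
gripper_width: 35.3
```

```bash
python3 - <<'E'
from h import *
plan(631.,-132.5,86,177.3)
snap("s12","scene",150,270,140,260,6)
E
```

```text
row [0.0003 0.0001 0.0002] turn 0.04 | t 20.82 pos [ 631.1 -132.2   86.2] jaw 177.34 F [-8.8  3.8 24.3] w 35.3 j6 -0.09 tilt [-0.0057  0.0009]
```

View pics/s12.png

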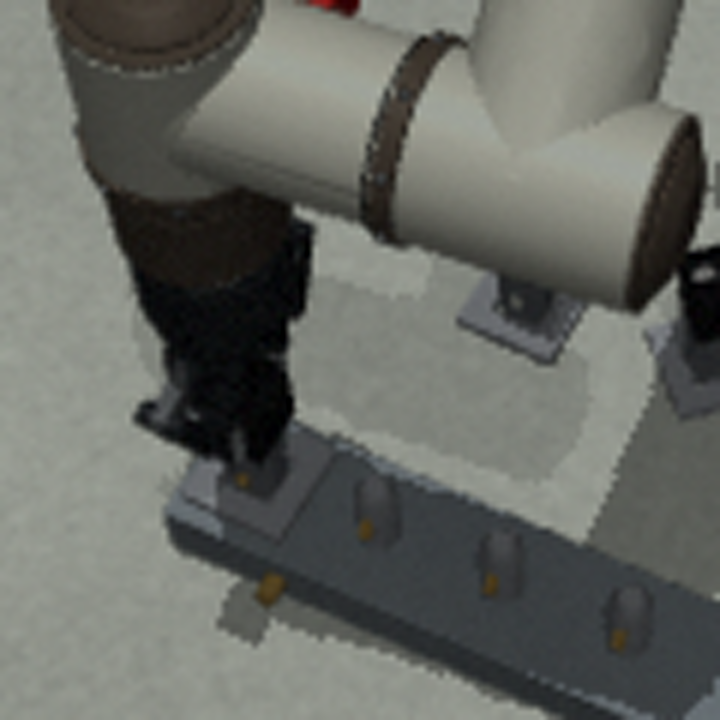

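>>> jog_arm([
  [0, 0, 0, 0],
  [0, 0, 0, 0],
  [0, 0, 0, 0],
  [0, 0, 0, 0],
], hand=1)

```text
clock: 21.38
position: [630.7, -132.3, 85.3]
ee_rot: [-0.69, 0.723, 0.003, -0.002]
contact_force: [0.6, -0.4, -0.3]
gripper_width: 85.4
```

>>> jog_arm([
  [0, 0, -0.04, 0],
  [0, 0, -0.08, 0],
  [0, 0.06, -0.08, 0],
  [0, 0.12, -0.08, 0],
  [0, 0.12, -0.08, 0],
  [0, 0.12, -0.08, 0],
])

```text
clock: 22.12
position: [512.2, -126.9, 166.7]
ee_rot: [-0.691, 0.723, 0.002, -0.002]
contact_force: [-0.0, 0.2, -0.4]
gripper_width: 85.7
```

```bash
python3 - <<'E'
from h import *
plan(454.5,-55,160,86)
snap("s13","scene",170,370,130,280,4)
snap("t13","top",120,320,120,270,4)
E
```

```text
row [-0.0692  0.0609  0.007 ] turn 91.34 | t 22.12 pos [ 512.2 -126.9  166.7] jaw 177.34 F [-0.   0.2 -0.4] w 85.7 j6 -0.11 tilt [-0.0057  0.0006]
```

View pics/s13.png

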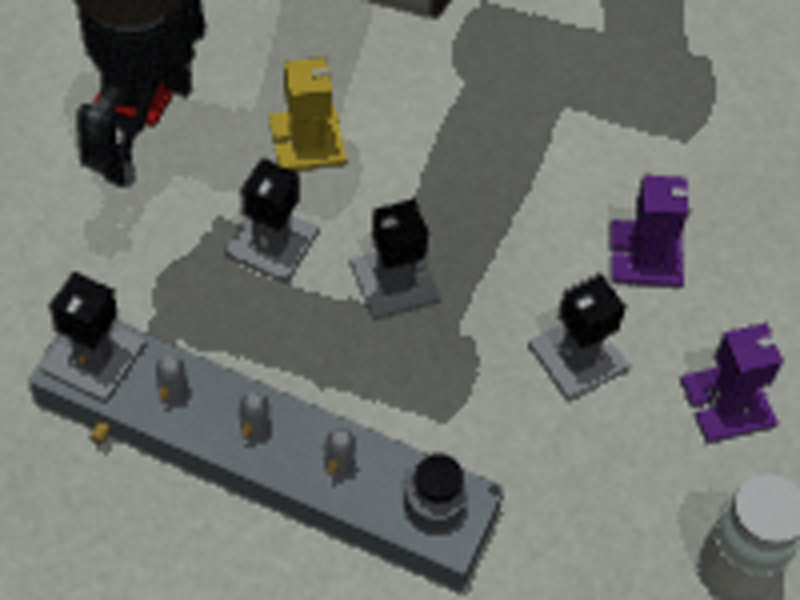

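View pics/t13.png

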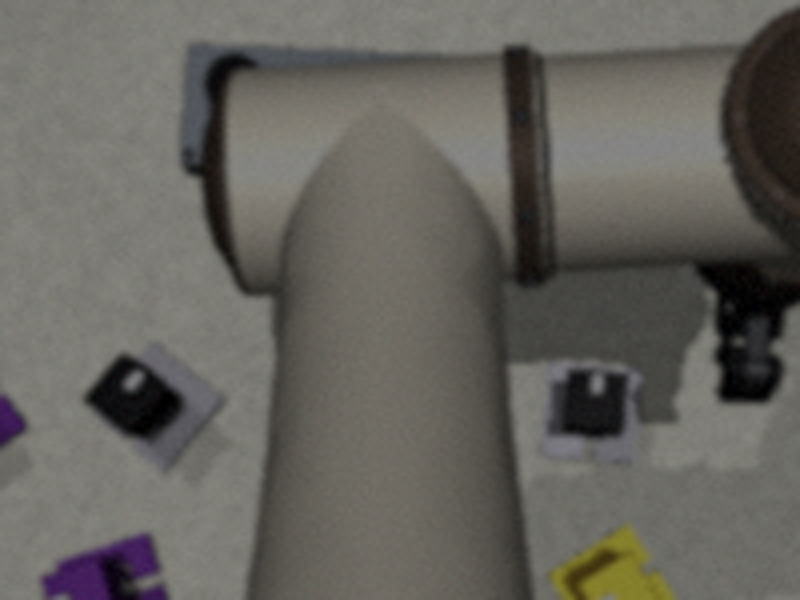

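>>> jog_arm([
  [-0.0692, 0.0609, 0.007, 10],
  [-0.0692, 0.0609, 0.007, 20],
  [-0.0692, 0.0609, 0.007, 30],
  [-0.0692, 0.0609, 0.007, 40],
  [-0.0692, 0.0609, 0.007, 50],
  [-0.0692, 0.0609, 0.007, 60],
  [-0.0692, 0.0609, 0.007, 70],
  [-0.0692, 0.0609, 0.01, 80],
  [-0.0692, 0.0609, 0.02, 90],
  [-0.0692, 0.0609, 0.03, 91.3],
])

```text
clock: 23.48
position: [456.5, -54.6, 136.2]
ee_rot: [0.034, 0.999, 0.0, -0.003]
contact_force: [0.2, 0.2, 0.1]
gripper_width: 85.6
```

```bash
python3 - <<'E'
from h import *
plan(454.5,-55,46,86)
E
```

```text
row [ 0.0014 -0.0006  0.0902] turn 0.08 | t 23.48 pos [456.5 -54.6 136.2] jaw 86.08 F [0.2 0.2 0.1] w 85.6 j6 -1.87 tilt [-0.0057  0.0008]
```

>>> jog_arm([
  [0.0015, -0.0006, 0.03, 0],
  [0.0015, -0.0006, 0.06, 0],
  [0.0015, -0.0006, 0.09, 0],
  [0.0015, -0.0006, 0.09, 0],
  [0.0015, -0.0006, 0.09, 0],
])

```text
clock: 24.1
position: [455.6, -54.8, 46.8]
ee_rot: [0.033, 0.999, 0.0, -0.002]
contact_force: [0.4, -0.2, 0.2]
gripper_width: 85.4
```

>>> jog_arm([
  [0, 0, 0, 0],
  [0, 0, 0, 0],
  [0, 0, 0, 0],
  [0, 0, 0, 0],
  [0, 0, 0, 0],
  [0, 0, 0, 0],
], hand=-1)

```text
clock: 24.85
position: [456.0, -54.9, 47.6]
ee_rot: [0.033, 0.999, 0.0, -0.002]
contact_force: [-0.6, -1.4, 6.0]
gripper_width: 35.4
```

>>> jog_arm([
  [0, 0, 0, 0],
  [0, 0, 0, 0],
  [0, 0, 0, 0],
  [0, 0, 0, 0],
  [0, 0, 0, 0],
], hand=1)

```text
clock: 25.48
position: [456.0, -54.9, 47.5]
ee_rot: [0.033, 0.999, 0.0, -0.002]
contact_force: [0.5, 0.2, -0.6]
gripper_width: 85.1
```

```bash
python3 - <<'E'
from h import *
plan(454.5,-55,46,176)
E
```

```text
row [ 0.0015 -0.0002  0.0015] turn -89.81 | t 25.48 pos [456.  -54.9  47.5] jaw 86.19 F [ 0.5  0.2 -0.6] w 85.1 j6 -1.87 tilt [-0.0034  0.0007]
```

>>> jog_arm([
  [0, 0, 0.0015, -10],
  [0, 0, 0.0015, -20],
  [0, 0, 0.0015, -30],
  [0, 0, 0.0015, -40],
  [0, 0, 0.0015, -50],
  [0, 0, 0.0015, -60],
  [0, 0, 0.0015, -70],
  [0, 0, 0.0015, -80],
  [0, 0, 0.0015, -90],
  [0, 0, 0.0015, -90],
])

```text
clock: 26.72
position: [456.0, -54.9, 46.0]
ee_rot: [-0.682, 0.731, 0.001, -0.001]
contact_force: [0.2, -0.3, -0.4]
gripper_width: 85.2
```

>>> jog_arm([
  [0, 0, 0, 0],
  [0, 0, 0, 0],
  [0, 0, 0, 0],
  [0, 0, 0, 0],
  [0, 0, 0, 0],
  [0, 0, 0, 0],
], hand=-1)

```text
clock: 27.48
position: [455.6, -54.9, 46.0]
ee_rot: [-0.682, 0.731, 0.002, -0.001]
contact_force: [-2.0, -0.6, 1.4]
gripper_width: 35.5
```

>>> jog_arm([
  [0, 0, -0.04, 0],
  [0, 0, -0.08, 0],
  [0, 0, -0.115, 0],
  [0, 0, -0.115, 0],
  [0, 0, -0.115, 0],
])

```text
clock: 28.1
position: [455.1, -55.0, 159.7]
ee_rot: [-0.682, 0.731, 0.002, -0.002]
contact_force: [-0.2, 1.2, -3.0]
gripper_width: 35.1
```

```bash
python3 - <<'E'
from h import *
plan(634.5,-60.3,156,177.3)
E
```

```text
row [-0.0071 -0.1794  0.0026] turn -1.28 | t 28.1 pos [455.1 -55.  159.7] jaw 176.02 F [-0.2  1.2 -3. ] w 35.1 j6 -0.3 tilt [-0.0063  0.0009]
```

>>> jog_arm([
  [-0.002, -0.045, 0.001, -1.3],
  [-0.004, -0.09, 0.002, -1.3],
  [-0.006, -0.135, 0.0026, -1.3],
  [-0.007, -0.1794, 0.0026, -1.3],
  [-0.007, -0.1794, 0.0026, -1.3],
  [-0.007, -0.1794, 0.0026, -1.3],
  [-0.007, -0.1794, 0.0026, -1.3],
])

```text
clock: 28.98
position: [633.2, -60.4, 155.4]
ee_rot: [-0.69, 0.723, 0.003, -0.003]
contact_force: [-0.2, 0.3, -1.0]
gripper_width: 35.3
```

```bash
python3 - <<'E'
from h import *
plan(634.5,-60.3,130,177.3)
snap("s14","scene",150,270,140,260,6)
E
```

```text
row [-0.0002 -0.0015  0.0254] turn 0.02 | t 28.98 pos [633.2 -60.4 155.4] jaw 177.32 F [-0.2  0.3 -1. ] w 35.3 j6 -0.2 tilt [-0.0081  0.0008]
```

View pics/s14.png

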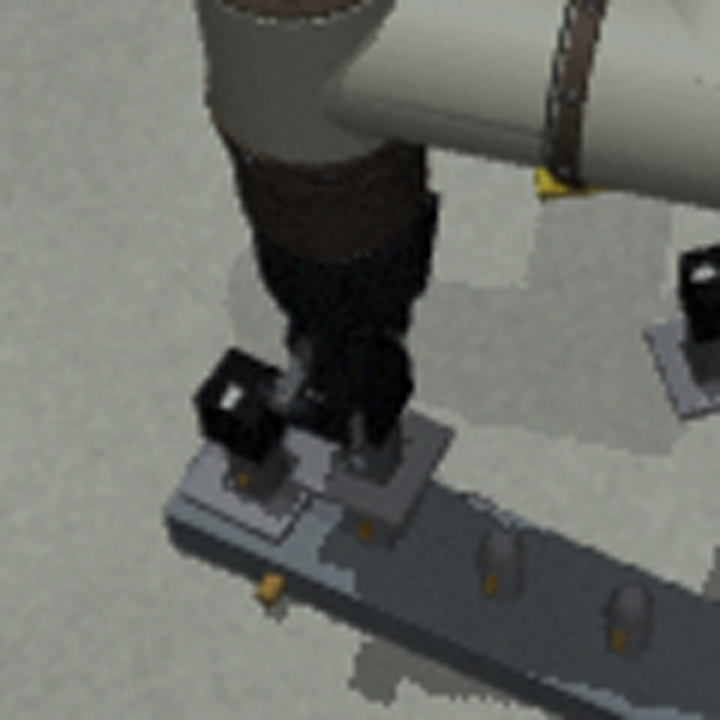

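>>> jog_arm([
  [0, -0.0015, 0.01, 0],
  [0, -0.0015, 0.018, 0],
  [0, -0.0015, 0.025, 0],
  [0, -0.0015, 0.025, 0],
])

```text
clock: 29.52
position: [634.3, -60.5, 129.9]
ee_rot: [-0.69, 0.723, 0.003, -0.003]
contact_force: [0.9, 1.5, -1.1]
gripper_width: 35.1
```

>>> jog_arm([
  [0, 0, 0.004, 0],
  [0, 0, 0.007, 0],
  [0, 0, 0.007, 0],
])

```text
clock: 29.9
position: [635.1, -60.4, 123.1]
ee_rot: [-0.69, 0.723, 0.003, -0.002]
contact_force: [2.4, -0.6, -3.8]
gripper_width: 35.5
```

>>> jog_arm([
  [0, 0, 0.003, 0],
  [0, 0, 0.006, 0],
  [0, 0, 0.006, 0],
])

```text
clock: 30.28
position: [635.2, -60.4, 116.7]
ee_rot: [-0.69, 0.723, 0.003, -0.002]
contact_force: [2.5, -0.4, -2.9]
gripper_width: 35.4
```

```bash
python3 - <<'E'
from h import *
plan(634.5,-60.3,86,177.3)
E
```

```text
row [-0.      0.0005  0.0308] turn 0.04 | t 30.27 pos [635.2 -60.4 116.7] jaw 177.34 F [ 2.5 -0.4 -2.9] w 35.4 j6 -0.2 tilt [-0.0064  0.0009]
```

Entered past the rib top. Continue down.

>>> jog_arm([
  [0, 0, 0.004, 0],
  [0, 0, 0.008, 0],
  [0, 0, 0.008, 0],
])

```text
clock: 30.65
position: [636.3, -60.3, 109.3]
ee_rot: [-0.691, 0.723, 0.002, -0.001]
contact_force: [3.2, 0.2, 1.7]
gripper_width: 35.2
```

>>> jog_arm([
  [0, 0, 0.004, 0],
  [0, 0, 0.008, 0],
  [0, 0, 0.008, 0],
])

```text
clock: 31.02
position: [636.6, -60.2, 100.8]
ee_rot: [-0.691, 0.723, 0.002, -0.001]
contact_force: [4.6, -0.6, -0.0]
gripper_width: 35.1
```

>>> jog_arm([
  [0, 0, 0.004, 0],
  [0, 0, 0.008, 0],
  [0, 0, 0.008, 0],
])

```text
clock: 31.4
position: [636.1, -60.1, 91.8]
ee_rot: [-0.69, 0.723, 0.002, -0.001]
contact_force: [4.8, -0.1, -2.5]
gripper_width: 35.5
```

>>> jog_arm([
  [0, 0, 0.004, 0],
  [0, 0, 0.007, 0],
  [0, 0, 0.007, 0],
])

```text
clock: 31.78
position: [635.1, -60.2, 86.0]
ee_rot: [-0.691, 0.723, 0.003, -0.002]
contact_force: [0.1, 1.5, 7.0]
gripper_width: 35.4
```

>>> jog_arm([
  [0, 0, 0.004, 0],
  [0, 0, 0.006, 0],
  [0, 0, 0.006, 0],
])

```text
clock: 32.15
position: [635.1, -60.2, 85.9]
ee_rot: [-0.691, 0.723, 0.001, -0.002]
contact_force: [-6.9, 3.7, 24.0]
gripper_width: 35.4
```

```bash
python3 - <<'E'
from h import *
plan(634.5,-60.3,86,177.3)
snap("s15","scene",150,270,140,260,6)
E
```

```text
row [ 0.0001  0.0006 -0.0001] turn 0.12 | t 32.15 pos [635.1 -60.2  85.9] jaw 177.42 F [-6.9  3.7 24. ] w 35.4 j6 -0.2 tilt [-0.0046 -0.0003]
```

View pics/s15.png

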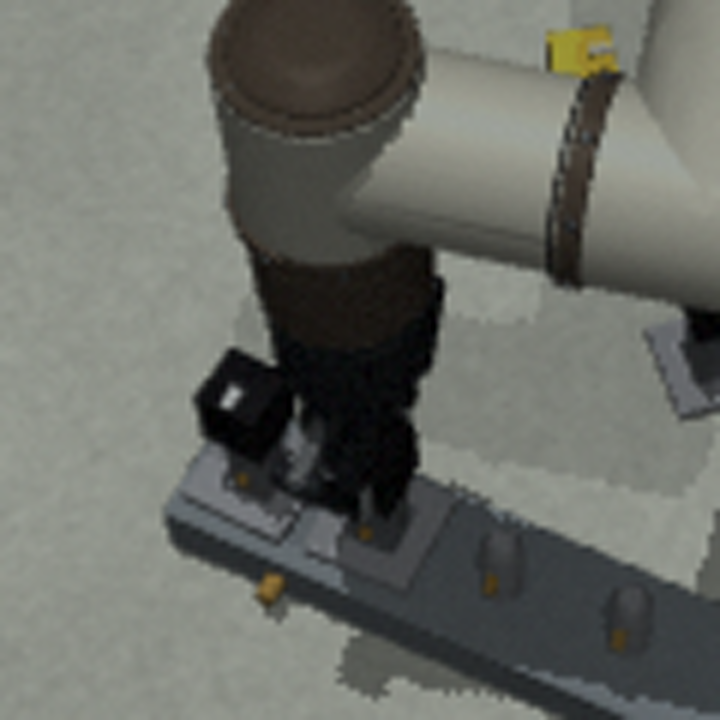

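>>> jog_arm([
  [0, 0, 0, 0],
  [0, 0, 0, 0],
  [0, 0, 0, 0],
  [0, 0, 0, 0],
], hand=1)

```text
clock: 32.7
position: [634.3, -60.4, 84.8]
ee_rot: [-0.691, 0.723, 0.002, -0.003]
contact_force: [0.1, -0.5, -1.0]
gripper_width: 85.0
```

>>> jog_arm([
  [0, 0, -0.04, 0],
  [0, 0, -0.08, 0],
  [0, 0.06, -0.08, 0],
  [0, 0.12, -0.08, 10],
  [0, 0.12, -0.08, 20],
  [0, 0.12, -0.08, 30],
  [0, 0.12, -0.08, 40],
  [0, 0.12, -0.08, 50],
])

```text
clock: 33.7
position: [514.6, -54.9, 165.3]
ee_rot: [-0.318, 0.948, 0.001, -0.004]
contact_force: [-0.5, 0.3, -0.3]
gripper_width: 85.1
```

```bash
python3 - <<'E'
from h import *
plan(449.6,57.3,130,42)
snap("s16","scene",170,370,130,280,4,[[447.8,58,8],[447.8,58,96],[455.5,220,8]])
snap("t16","top",120,320,120,270,4,[[447.8,58,8],[447.8,58,96],[455.5,220,8]])
E
```

```text
row [-0.016   0.1286  0.0358] turn 85.07 | t 33.7 pos [514.6 -54.9 165.3] jaw 127.07 F [-0.5  0.3 -0.3] w 85.1 j6 -1.13 tilt [-0.0083 -0.0006]
```

View pics/s16.png

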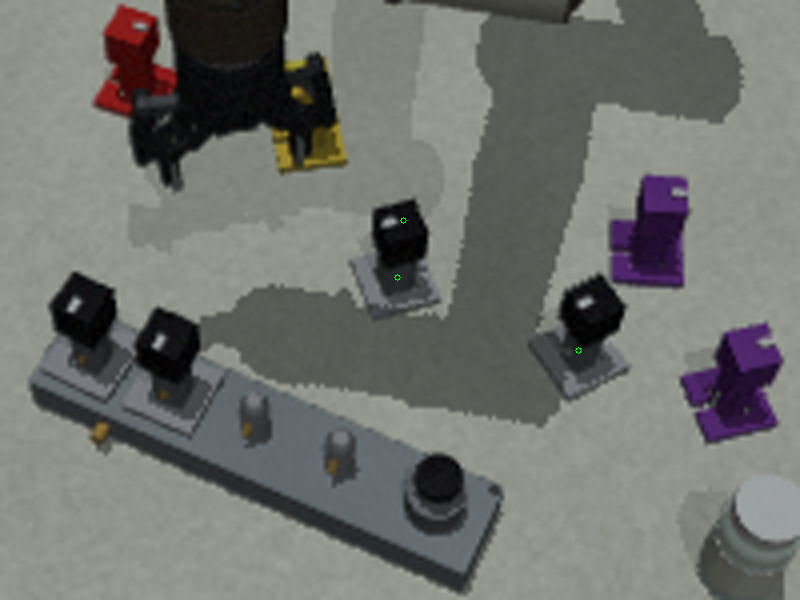

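View pics/t16.png

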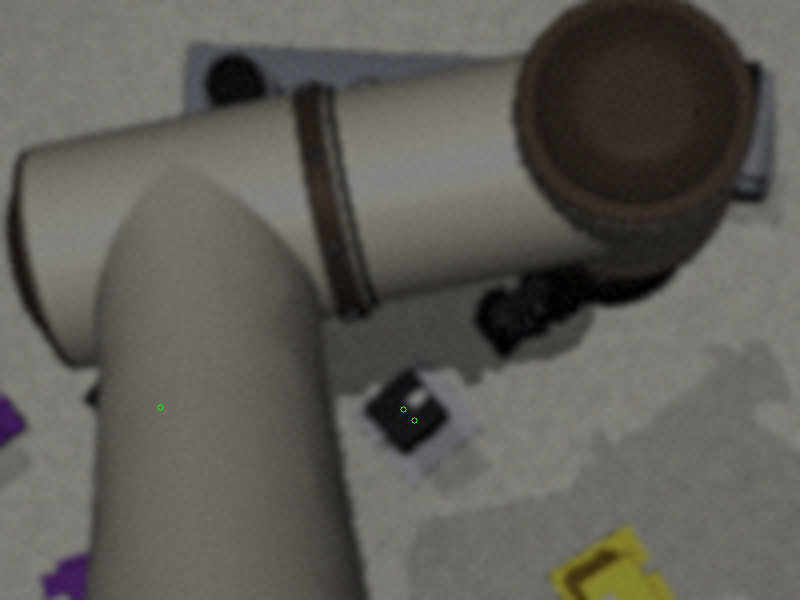

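>>> jog_arm([
  [-0.016, 0.06, 0.0, 10],
  [-0.016, 0.1286, 0.0, 20],
  [-0.016, 0.1286, 0.01, 30],
  [-0.016, 0.1286, 0.02, 40],
  [-0.016, 0.1286, 0.0358, 50],
  [-0.016, 0.1286, 0.0358, 60],
  [-0.016, 0.1286, 0.0358, 70],
  [-0.016, 0.1286, 0.0358, 80],
  [-0.016, 0.1286, 0.0358, 83],
  [-0.016, 0.1286, 0.0358, 83],
])

```text
clock: 35.05
position: [448.8, 56.8, 129.8]
ee_rot: [0.386, 0.922, -0.002, -0.004]
contact_force: [0.5, -0.7, 0.4]
gripper_width: 85.2
```

```bash
python3 - <<'E'
from h import *
plan(449.6,57.3,46,44)
E
```

```text
row [-0.0007  0.0015  0.0838] turn 0.59 | t 35.05 pos [448.8  56.8 129.8] jaw 44.59 F [ 0.5 -0.7  0.4] w 85.2 j6 -2.85 tilt [-0.0087 -0.0009]
```

>>> jog_arm([
  [-0.0007, 0.0015, 0.03, 0.5],
  [-0.0007, 0.0015, 0.06, 0.5],
  [-0.0007, 0.0015, 0.084, 0.5],
  [-0.0007, 0.0015, 0.084, 0.5],
  [-0.0007, 0.0015, 0.084, 0.5],
])

```text
clock: 35.67
position: [450.4, 57.6, 46.5]
ee_rot: [0.389, 0.921, -0.002, -0.003]
contact_force: [0.6, 1.1, 0.4]
gripper_width: 85.4
```

>>> jog_arm([
  [0, 0, 0, 0],
  [0, 0, 0, 0],
  [0, 0, 0, 0],
  [0, 0, 0, 0],
  [0, 0, 0, 0],
  [0, 0, 0, 0],
], hand=-1)

```text
clock: 36.42
position: [450.2, 57.4, 47.1]
ee_rot: [0.389, 0.921, -0.002, -0.003]
contact_force: [-1.8, -0.3, 6.4]
gripper_width: 35.9
```

>>> jog_arm([
  [0, 0, 0, 0],
  [0, 0, 0, 0],
  [0, 0, 0, 0],
  [0, 0, 0, 0],
  [0, 0, 0, 0],
], hand=1)

```text
clock: 37.05
position: [450.2, 57.4, 47.0]
ee_rot: [0.389, 0.921, -0.002, -0.003]
contact_force: [-0.4, -0.1, 0.7]
gripper_width: 85.6
```

>>> jog_arm([
  [0, 0, 0.0015, -10],
  [0, 0, 0.0015, -20],
  [0, 0, 0.0015, -30],
  [0, 0, 0.0015, -40],
  [0, 0, 0.0015, -50],
  [0, 0, 0.0015, -60],
  [0, 0, 0.0015, -70],
  [0, 0, 0.0015, -80],
  [0, 0, 0.0015, -90],
  [0, 0, 0.0015, -90],
])

```text
clock: 38.3
position: [450.2, 57.4, 45.5]
ee_rot: [-0.375, 0.927, 0.001, -0.004]
contact_force: [0.3, -0.4, -0.2]
gripper_width: 85.6
```

>>> jog_arm([
  [0, 0, 0, 0],
  [0, 0, 0, 0],
  [0, 0, 0, 0],
  [0, 0, 0, 0],
  [0, 0, 0, 0],
  [0, 0, 0, 0],
], hand=-1)

```text
clock: 39.05
position: [450.3, 57.4, 45.8]
ee_rot: [-0.375, 0.927, 0.001, -0.004]
contact_force: [-1.3, -0.4, 4.4]
gripper_width: 35.6
```

```bash
python3 - <<'E'
from h import *
plan(449.6,57.3,160,135)
snap("s17","scene",220,320,140,240,6)
E
```

```text
row [ 0.0012  0.0009 -0.1142] turn -0.93 | t 39.05 pos [450.3  57.4  45.8] jaw 134.07 F [-1.3 -0.4  4.4] w 35.6 j6 -1.28 tilt [-0.0075 -0.0009]
```

View pics/s17.png

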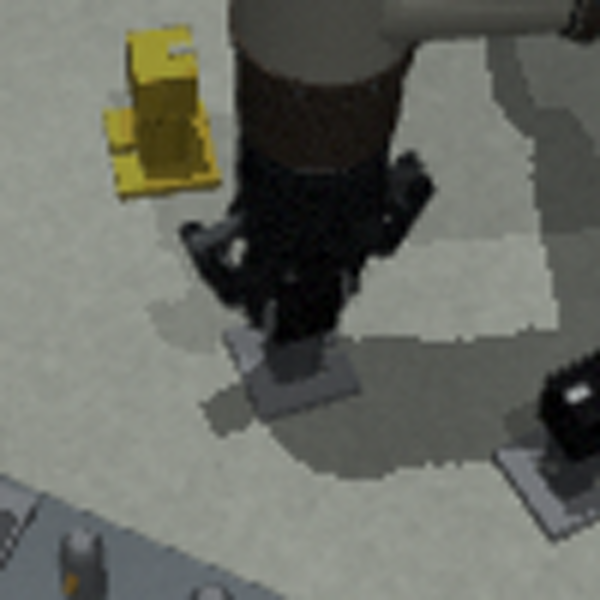

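>>> jog_arm([
  [0, 0, -0.04, 0],
  [0, 0, -0.08, 0],
  [0, 0, -0.114, -10],
  [0, 0, -0.114, -20],
  [0, 0, -0.114, -30],
  [0, 0, -0.114, -40],
  [0, 0, -0.114, -43.2],
  [0, 0, -0.114, -43.2],
])

```text
clock: 40.1
position: [450.5, 57.4, 158.8]
ee_rot: [-0.69, 0.724, 0.003, -0.004]
contact_force: [-0.2, -0.4, -2.0]
gripper_width: 35.6
```

```bash
python3 - <<'E'
from h import *
plan(638.5,11.7,156,177.3)
E
```

```text
row [ 0.0365 -0.1901  0.0011] turn -0.09 | t 40.1 pos [450.5  57.4 158.8] jaw 177.21 F [-0.2 -0.4 -2. ] w 35.6 j6 -0.53 tilt [-0.0093 -0.0011]
```

>>> jog_arm([
  [0.01, -0.048, 0.001, 0],
  [0.02, -0.096, 0.001, 0],
  [0.03, -0.144, 0.001, 0],
  [0.0365, -0.191, 0.001, -0.1],
  [0.0365, -0.191, 0.001, -0.1],
  [0.0365, -0.191, 0.001, -0.1],
  [0.0365, -0.191, 0.001, -0.1],
])

```text
clock: 40.98
position: [638.4, 11.9, 156.1]
ee_rot: [-0.69, 0.723, 0.003, -0.004]
contact_force: [0.6, -0.3, -2.4]
gripper_width: 35.6
```

```bash
python3 - <<'E'
from h import *
plan(638.5,11.7,130,177.3)
snap("s18","scene",180,300,140,260,6)
E
```

```text
row [ 0.0001 -0.0003  0.0261] turn 0.02 | t 40.98 pos [638.4  11.9 156.1] jaw 177.32 F [ 0.6 -0.3 -2.4] w 35.6 j6 -0.32 tilt [-0.01   -0.0011]
```

View pics/s18.png

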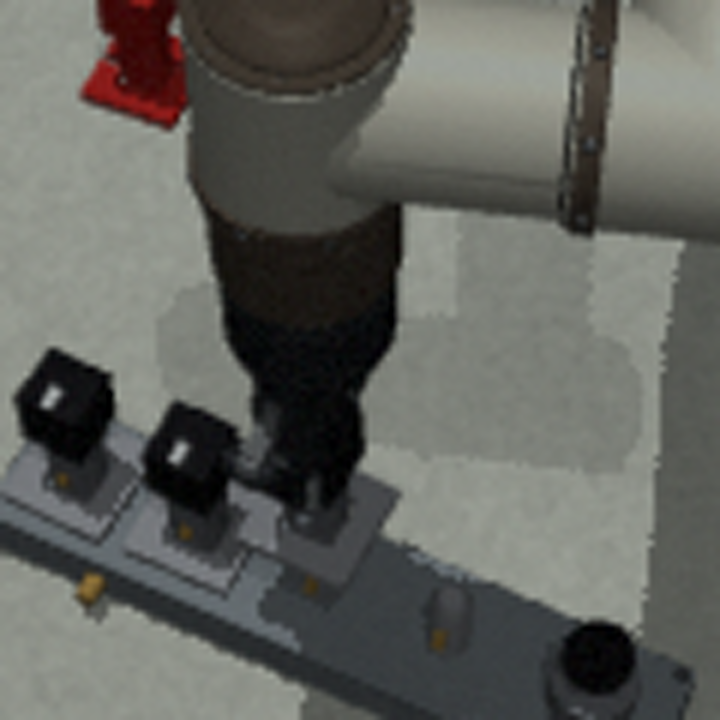

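>>> jog_arm([
  [0, 0, 0.01, 0],
  [0, 0, 0.018, 0],
  [0, 0, 0.026, 0],
  [0, 0, 0.026, 0],
])

```text
clock: 41.52
position: [637.6, 11.8, 129.2]
ee_rot: [-0.69, 0.723, 0.004, -0.005]
contact_force: [0.4, 0.2, -1.9]
gripper_width: 35.5
```

>>> jog_arm([
  [0, 0, 0.004, 0],
  [0, 0, 0.007, 0],
  [0, 0, 0.007, 0],
])

```text
clock: 41.9
position: [637.9, 12.0, 122.0]
ee_rot: [-0.69, 0.723, 0.003, -0.004]
contact_force: [0.3, 1.0, -3.9]
gripper_width: 35.6
```

>>> jog_arm([
  [0, 0, 0.003, 0],
  [0, 0, 0.006, 0],
  [0, 0, 0.006, 0],
])

```text
clock: 42.28
position: [637.9, 12.1, 115.7]
ee_rot: [-0.69, 0.723, 0.003, -0.004]
contact_force: [0.9, 0.6, -2.7]
gripper_width: 35.2
```

```bash
python3 - <<'E'
from h import *
plan(638.5,11.7,86,177.3)
E
```

```text
row [ 0.0003 -0.001   0.0297] turn 0.02 | t 42.27 pos [637.9  12.1 115.7] jaw 177.32 F [ 0.9  0.6 -2.7] w 35.2 j6 -0.32 tilt [-0.0109 -0.001 ]
```

>>> jog_arm([
  [0, 0, 0.004, 0],
  [0, 0, 0.008, 0],
  [0, 0, 0.008, 0],
])

```text
clock: 42.65
position: [639.4, 12.4, 108.6]
ee_rot: [-0.691, 0.723, 0.002, -0.003]
contact_force: [3.8, 0.4, 1.0]
gripper_width: 35.3
```

>>> jog_arm([
  [0, 0, 0.004, 0],
  [0, 0, 0.008, 0],
  [0, 0, 0.008, 0],
])

```text
clock: 43.02
position: [639.8, 12.7, 100.5]
ee_rot: [-0.691, 0.723, 0.002, -0.002]
contact_force: [2.0, 1.9, 1.4]
gripper_width: 35.9
```

>>> jog_arm([
  [0, 0, 0.004, 0],
  [0, 0, 0.008, 0],
  [0, 0, 0.008, 0],
])

```text
clock: 43.4
position: [639.6, 12.7, 91.5]
ee_rot: [-0.691, 0.723, 0.002, -0.002]
contact_force: [2.7, 0.8, -1.5]
gripper_width: 35.2
```

>>> jog_arm([
  [0, 0, 0.004, 0],
  [0, 0, 0.006, 0],
  [0, 0, 0.006, 0],
])

```text
clock: 43.78
position: [638.4, 12.6, 86.0]
ee_rot: [-0.691, 0.723, 0.003, -0.003]
contact_force: [-1.9, 2.2, 6.6]
gripper_width: 35.3
```

>>> jog_arm([
  [0, 0, 0.004, 0],
  [0, 0, 0.006, 0],
  [0, 0, 0.006, 0],
])

```text
clock: 44.15
position: [638.4, 12.7, 85.8]
ee_rot: [-0.691, 0.723, 0.002, -0.003]
contact_force: [-8.8, 5.3, 25.2]
gripper_width: 35.7
```

```bash
python3 - <<'E'
from h import *
plan(638.5,11.7,86,177.3)
snap("s19","scene",180,300,140,260,6)
E
```

```text
row [ 0.001  -0.0002 -0.0002] turn 0.15 | t 44.15 pos [638.4  12.7  85.8] jaw 177.45 F [-8.8  5.3 25.2] w 35.7 j6 -0.32 tilt [-0.0071 -0.0016]
```

View pics/s19.png

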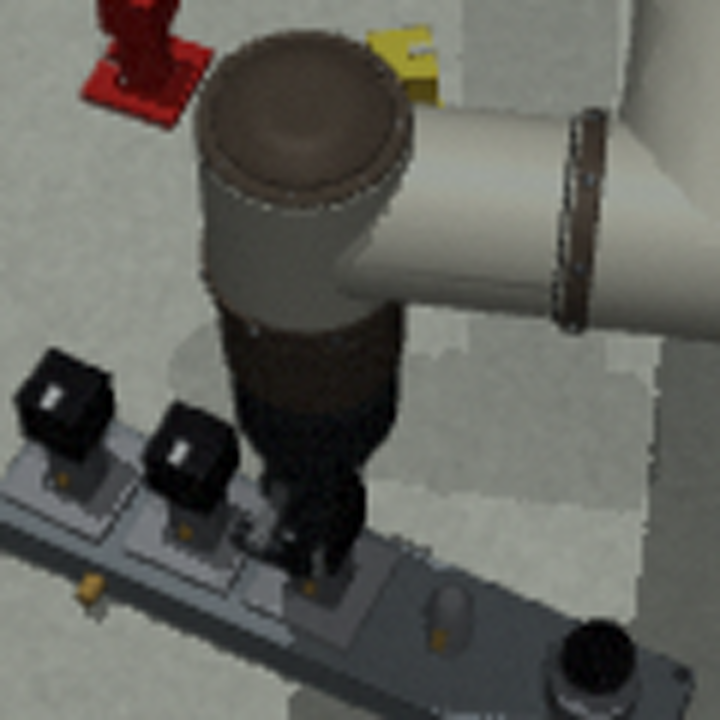

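>>> jog_arm([
  [0, 0, 0, 0],
  [0, 0, 0, 0],
  [0, 0, 0, 0],
  [0, 0, 0, 0],
], hand=1)

```text
clock: 44.7
position: [637.8, 12.4, 84.8]
ee_rot: [-0.691, 0.723, 0.002, -0.004]
contact_force: [0.5, 0.3, 0.5]
gripper_width: 85.2
```

>>> jog_arm([
  [0, 0, -0.04, 0],
  [0, 0, -0.08, 0],
  [0, 0.06, -0.08, 0],
  [0, 0.12, -0.08, 10],
  [0, 0.12, -0.08, 20],
  [0, 0.12, -0.08, 30],
  [0, 0.12, -0.08, 40],
  [0, 0.12, -0.08, 50],
])

```text
clock: 45.7
position: [518.4, 17.8, 165.5]
ee_rot: [-0.318, 0.948, 0.0, -0.005]
contact_force: [0.7, 0.2, -0.5]
gripper_width: 85.3
```

```bash
python3 - <<'E'
from h import *
plan(457,219.5,130,50)
P=[[455.5,220,8],[455.5,220,96]]
snap("s20","scene",170,370,130,280,4,P)
snap("t20","top",70,270,120,270,4,P)
E
```

```text
row [-0.073   0.1977  0.0356] turn 77.09 | t 45.7 pos [518.4  17.8 165.5] jaw 127.09 F [ 0.7  0.2 -0.5] w 85.3 j6 -1.27 tilt [-0.0101 -0.0024]
```

View pics/s20.png

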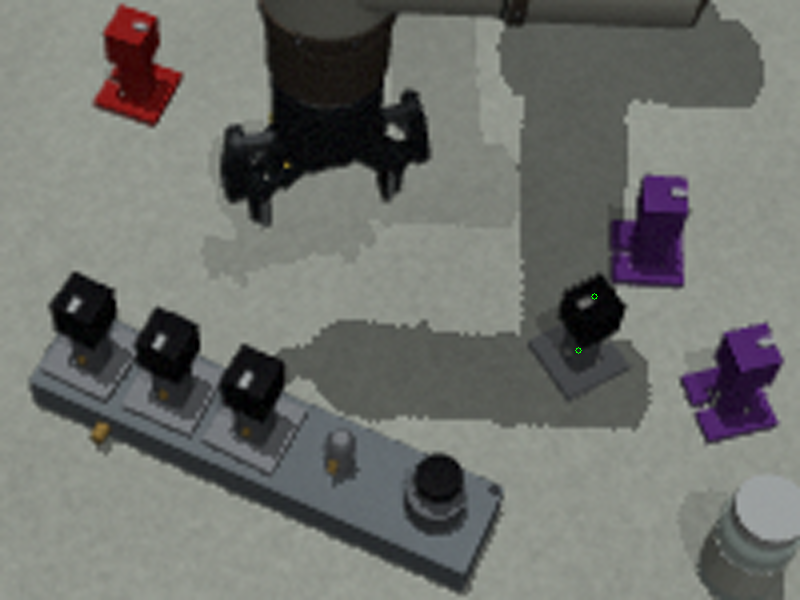

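View pics/t20.png

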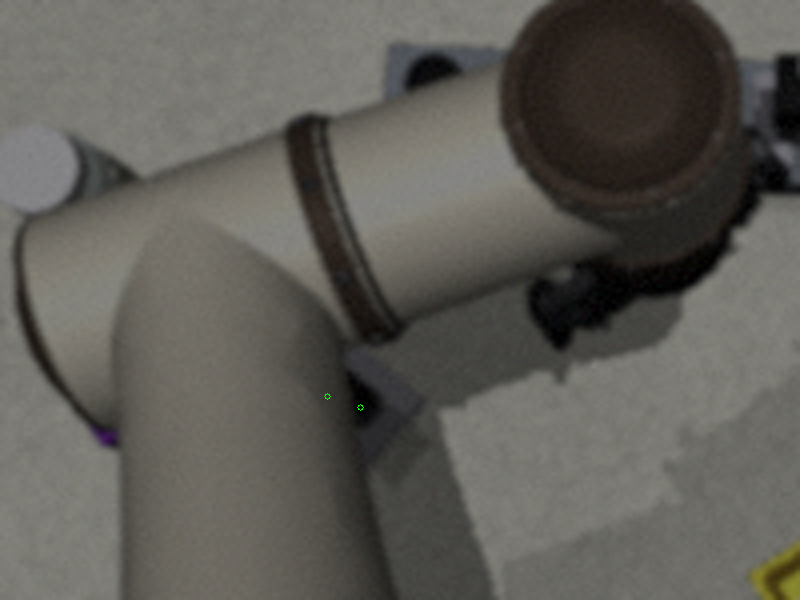

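>>> jog_arm([
  [-0.073, 0.05, 0.0, -10],
  [-0.073, 0.1, 0.0, -20],
  [-0.073, 0.15, 0.0, -30],
  [-0.073, 0.1977, 0.0, -40],
  [-0.073, 0.1977, 0.01, -50],
  [-0.073, 0.1977, 0.02, -60],
  [-0.073, 0.1977, 0.03, -70],
  [-0.073, 0.1977, 0.03, -80],
  [-0.073, 0.1977, 0.03, -90],
  [-0.073, 0.1977, 0.03, -100],
])

```text
clock: 47.05
position: [455.8, 219.0, 135.3]
ee_rot: [0.933, -0.359, -0.004, 0.003]
contact_force: [-0.2, -0.1, 0.1]
gripper_width: 85.2
```

```bash
python3 - <<'E'
from h import *
plan(457,219.5,46,-129.5)
snap("s21","scene",260,390,120,240,6,[])
E
```

```text
row [ 0.001  -0.002   0.0893] turn -2.53 | t 47.05 pos [455.8 219.  135.3] jaw -132.03 F [-0.2 -0.1  0.1] w 85.2 j6 0.08 tilt [-0.0106 -0.0029]
```

View pics/s21.png

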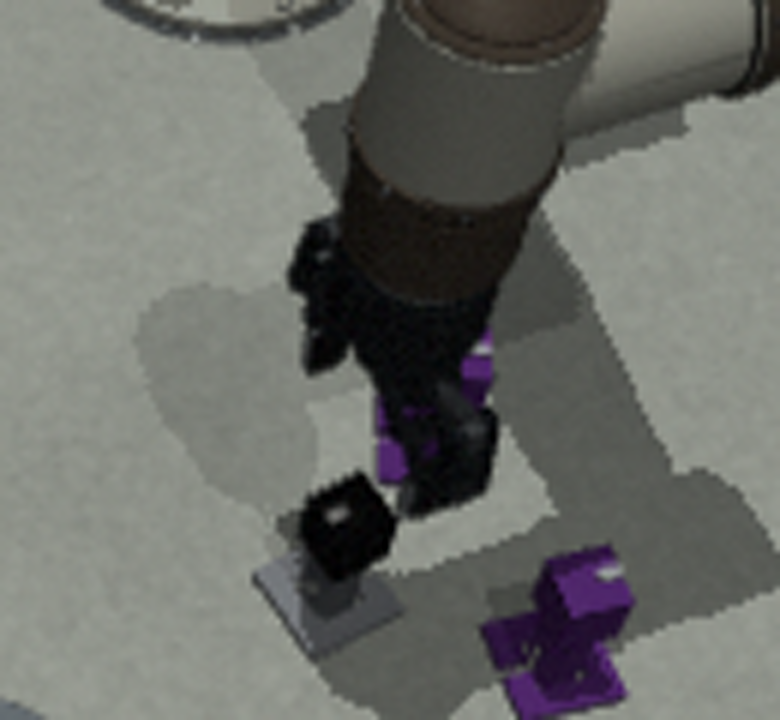

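>>> jog_arm([
  [0.001, -0.002, 0.03, -2.5],
  [0.001, -0.002, 0.06, -2.5],
  [0.001, -0.002, 0.089, -2.5],
  [0.001, -0.002, 0.089, -2.5],
  [0.001, -0.002, 0.089, -2.5],
])

```text
clock: 47.72
position: [457.7, 220.0, 47.2]
ee_rot: [0.942, -0.336, -0.004, 0.003]
contact_force: [0.2, 0.1, -0.5]
gripper_width: 85.3
```

>>> jog_arm([
  [0, 0, 0, 0],
  [0, 0, 0, 0],
  [0, 0, 0, 0],
  [0, 0, 0, 0],
  [0, 0, 0, 0],
  [0, 0, 0, 0],
], hand=-1)

```text
clock: 48.48
position: [458.4, 220.6, 48.0]
ee_rot: [0.942, -0.336, -0.003, 0.002]
contact_force: [0.2, 1.1, 4.6]
gripper_width: 35.3
```

>>> jog_arm([
  [0, 0, 0, 0],
  [0, 0, 0, 0],
  [0, 0, 0, 0],
  [0, 0, 0, 0],
  [0, 0, 0, 0],
], hand=1)

```text
clock: 49.1
position: [458.3, 220.5, 47.9]
ee_rot: [0.942, -0.336, -0.003, 0.002]
contact_force: [0.5, -1.0, 0.1]
gripper_width: 85.4
```

>>> jog_arm([
  [0, 0, 0.0015, 10],
  [0, 0, 0.0015, 20],
  [0, 0, 0.0015, 30],
  [0, 0, 0.0015, 40],
  [0, 0, 0.0015, 50],
  [0, 0, 0.0015, 60],
  [0, 0, 0.0015, 70],
  [0, 0, 0.0015, 80],
  [0, 0, 0.0015, 90],
  [0, 0, 0.0015, 90],
])

```text
clock: 50.35
position: [458.3, 220.5, 46.4]
ee_rot: [-0.429, 0.903, 0.001, -0.004]
contact_force: [-0.4, 0.2, -0.9]
gripper_width: 85.4
```

>>> jog_arm([
  [0, 0, 0, 0],
  [0, 0, 0, 0],
  [0, 0, 0, 0],
  [0, 0, 0, 0],
  [0, 0, 0, 0],
  [0, 0, 0, 0],
], hand=-1)

```text
clock: 51.1
position: [458.3, 220.5, 46.5]
ee_rot: [-0.429, 0.903, 0.001, -0.004]
contact_force: [-0.7, 0.5, 1.4]
gripper_width: 35.5
```

```bash
python3 - <<'E'
from h import *
plan(457,219.5,160,177.3)
snap("s22","scene",260,390,120,240,6,[])
E
```

```text
row [ 0.0023  0.001  -0.1135] turn -36.47 | t 51.1 pos [458.3 220.5  46.5] jaw 140.83 F [-0.7  0.5  1.4] w 35.5 j6 -1.44 tilt [-0.0079 -0.0014]
```

View pics/s22.png

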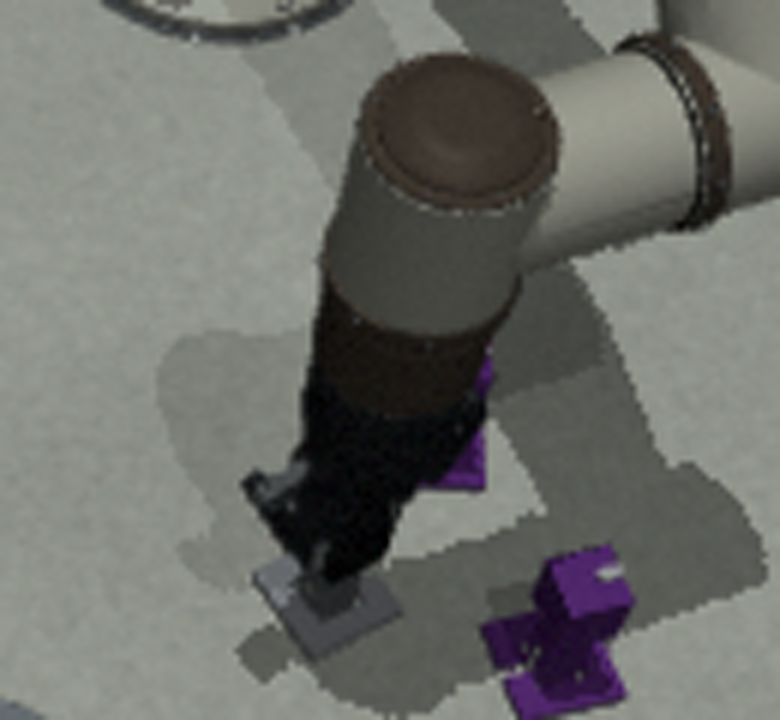

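>>> jog_arm([
  [0, 0, -0.04, 0],
  [0, 0, -0.08, 0],
  [0, 0, -0.115, -10],
  [0, 0, -0.115, -20],
  [0, 0, -0.115, -30],
  [0, 0, -0.115, -36.4],
  [0, 0, -0.115, -36.4],
  [0, 0, -0.115, -36.4],
])

```text
clock: 52.15
position: [459.0, 220.6, 161.1]
ee_rot: [-0.689, 0.725, 0.002, -0.004]
contact_force: [0.3, -0.0, -2.7]
gripper_width: 35.3
```

```bash
python3 - <<'E'
from h import *
plan(641.9,84.5,157,177.3)
E
```

```text
row [ 0.1267 -0.1895  0.0027] turn -0.16 | t 52.15 pos [459.  220.6 161.1] jaw 177.14 F [ 0.3 -0.  -2.7] w 35.3 j6 -0.81 tilt [-0.0085 -0.0018]
```

>>> jog_arm([
  [0.04, -0.01, 0.001, 0],
  [0.08, -0.04, 0.001, 0],
  [0.12, -0.08, 0.001, 0],
  [0.1267, -0.13, 0.001, -0.2],
  [0.1267, -0.17, 0.002, -0.2],
  [0.1267, -0.1895, 0.0025, -0.2],
  [0.1267, -0.1895, 0.0025, -0.2],
  [0.1267, -0.1895, 0.0025, -0.2],
  [0.1267, -0.1895, 0.0025, -0.2],
])

```text
clock: 53.28
position: [641.1, 84.7, 157.6]
ee_rot: [-0.691, 0.723, 0.002, -0.004]
contact_force: [-0.2, 0.4, -1.9]
gripper_width: 35.3
```

```bash
python3 - <<'E'
from h import *
plan(641.9,84.5,130,177.3)
snap("s23","scene",180,300,140,260,6)
E
```

```text
row [ 0.0001 -0.001   0.0276] turn 0.05 | t 53.27 pos [641.1  84.7 157.6] jaw 177.35 F [-0.2  0.4 -1.9] w 35.3 j6 -0.43 tilt [-0.0086 -0.0018]
```

View pics/s23.png

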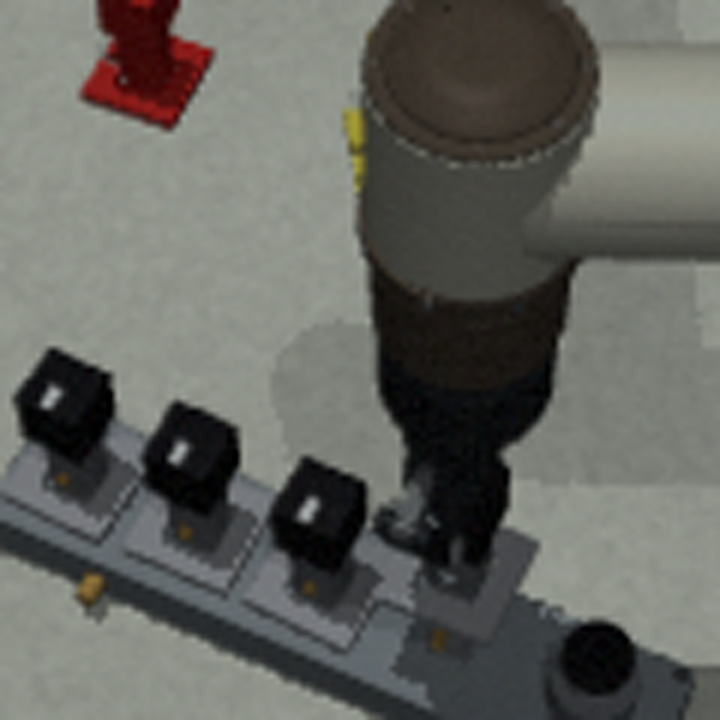

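>>> jog_arm([
  [0, -0.0008, 0.01, 0],
  [0, -0.0008, 0.02, 0],
  [0, -0.0008, 0.028, 0],
  [0, -0.0008, 0.028, 0],
])

```text
clock: 53.82
position: [641.6, 84.4, 128.7]
ee_rot: [-0.691, 0.723, 0.002, -0.004]
contact_force: [-0.5, 0.0, -2.1]
gripper_width: 35.3
```

>>> jog_arm([
  [0, 0, 0.004, 0],
  [0, 0, 0.007, 0],
  [0, 0, 0.007, 0],
])

```text
clock: 54.2
position: [642.2, 84.1, 121.8]
ee_rot: [-0.691, 0.723, 0.002, -0.004]
contact_force: [4.1, -2.3, -2.3]
gripper_width: 35.7
```

>>> jog_arm([
  [0, 0, 0.003, 0],
  [0, 0, 0.006, 0],
  [0, 0, 0.006, 0],
])

```text
clock: 54.58
position: [642.3, 84.0, 115.5]
ee_rot: [-0.691, 0.723, 0.002, -0.004]
contact_force: [2.9, -2.6, -2.0]
gripper_width: 35.5
```

```bash
python3 - <<'E'
from h import *
plan(641.9,84.5,86,177.3)
E
```

```text
row [-0.0006  0.0001  0.0295] turn 0.05 | t 54.58 pos [642.3  84.  115.5] jaw 177.35 F [ 2.9 -2.6 -2. ] w 35.5 j6 -0.43 tilt [-0.008  -0.0027]
```

>>> jog_arm([
  [0, 0, 0.004, 0],
  [0, 0, 0.008, 0],
  [0, 0, 0.008, 0],
])

```text
clock: 54.95
position: [643.3, 84.1, 108.4]
ee_rot: [-0.691, 0.723, 0.001, -0.003]
contact_force: [2.8, -2.8, 2.2]
gripper_width: 35.1
```

>>> jog_arm([
  [0, 0, 0.004, 0],
  [0, 0, 0.008, 0],
  [0, 0, 0.008, 0],
])

```text
clock: 55.32
position: [643.3, 83.9, 100.2]
ee_rot: [-0.691, 0.723, 0.001, -0.003]
contact_force: [2.0, -2.7, 1.6]
gripper_width: 35.4
```

>>> jog_arm([
  [0, 0, 0.004, 0],
  [0, 0, 0.008, 0],
  [0, 0, 0.008, 0],
])

```text
clock: 55.7
position: [643.1, 84.0, 91.2]
ee_rot: [-0.691, 0.723, 0.001, -0.003]
contact_force: [2.7, -2.4, 0.4]
gripper_width: 35.1
```

>>> jog_arm([
  [0, 0, 0.004, 0],
  [0, 0, 0.006, 0],
  [0, 0, 0.006, 0],
])

```text
clock: 56.08
position: [642.0, 84.1, 86.3]
ee_rot: [-0.691, 0.723, 0.002, -0.004]
contact_force: [-3.3, -1.5, 9.7]
gripper_width: 35.2
```

>>> jog_arm([
  [0, 0, 0.004, 0],
  [0, 0, 0.006, 0],
  [0, 0, 0.006, 0],
])

```text
clock: 56.45
position: [641.9, 84.1, 86.1]
ee_rot: [-0.691, 0.722, 0.001, -0.003]
contact_force: [-9.0, -0.9, 25.7]
gripper_width: 35.1
```

```bash
python3 - <<'E'
from h import *
plan(641.9,84.5,86,177.3)
snap("s24","scene",180,300,140,260,6)
E
```

```text
row [-0.0004 -0.      0.0001] turn 0.18 | t 56.45 pos [641.9  84.1  86.1] jaw 177.48 F [-9.  -0.9 25.7] w 35.1 j6 -0.43 tilt [-0.0059 -0.0038]
```

View pics/s24.png

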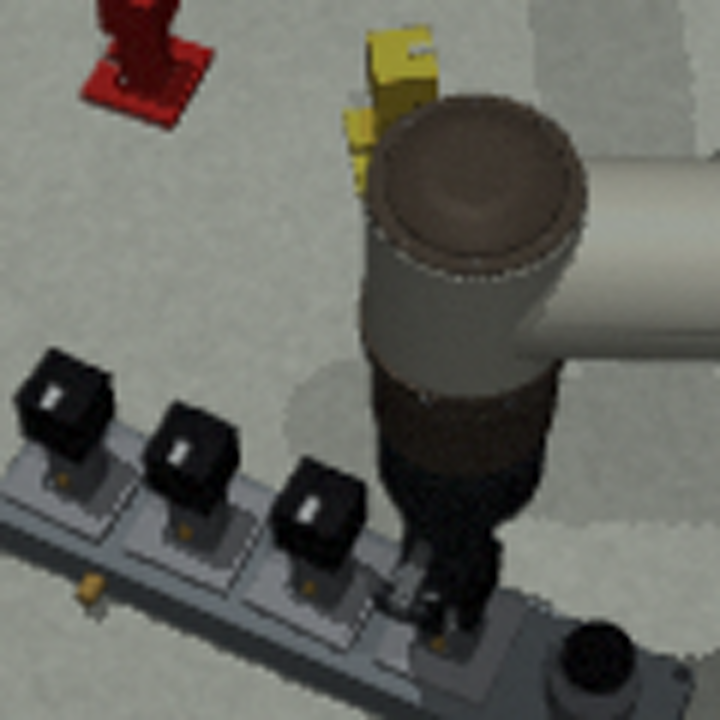

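>>> jog_arm([
  [0, 0, 0, 0],
  [0, 0, 0, 0],
  [0, 0, 0, 0],
  [0, 0, 0, 0],
], hand=1)

```text
clock: 57.0
position: [641.4, 84.1, 85.0]
ee_rot: [-0.691, 0.722, 0.001, -0.004]
contact_force: [-0.6, 0.3, 0.3]
gripper_width: 85.2
```

>>> jog_arm([
  [0, 0, -0.03, 0],
  [0, 0, -0.06, 0],
  [0, 0, -0.09, 0],
  [0, 0.05, -0.09, 0],
  [0, 0.1, -0.09, 0],
  [0, 0.15, -0.09, 0],
  [0, 0.15, -0.09, 0],
])

```text
clock: 57.88
position: [488.9, 90.6, 176.1]
ee_rot: [-0.692, 0.722, 0.002, -0.005]
contact_force: [1.6, -0.2, -0.6]
gripper_width: 85.3
```

```bash
python3 - <<'E'
from h import *
plan(645.7,163,130,177.3)
a=get_image("scene")[:,:,::-1]
cv2.imwrite("pics/s25.png",cv2.resize(a[185:275,165:305],None,fx=5.7,fy=5.7,interpolation=cv2.INTER_CUBIC))
snap("t25","top",150,330,110,200,4.4,[[645.7,163,98]])
E
```

```text
row [-0.0792 -0.154   0.0442] turn 0.25 | t 57.88 pos [488.9  90.6 176.1] jaw 177.55 F [ 1.6 -0.2 -0.6] w 85.3 j6 -0.55 tilt [-0.0097 -0.0043]
```

View pics/s25.png

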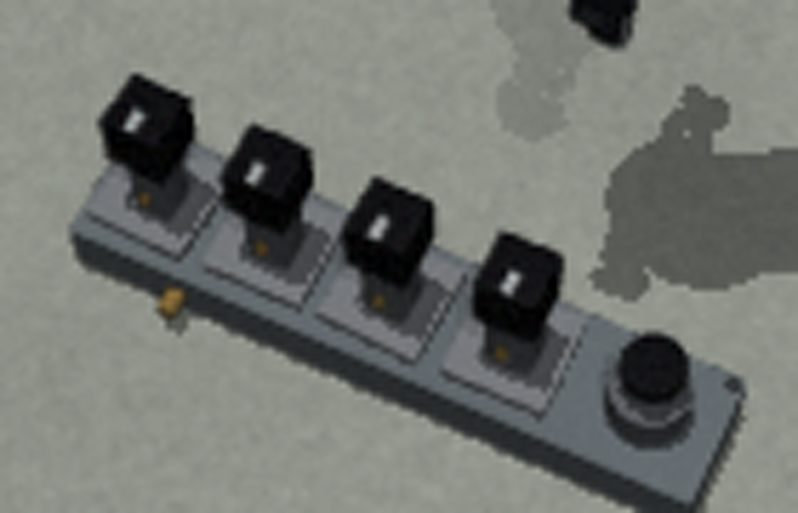

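View pics/t25.png

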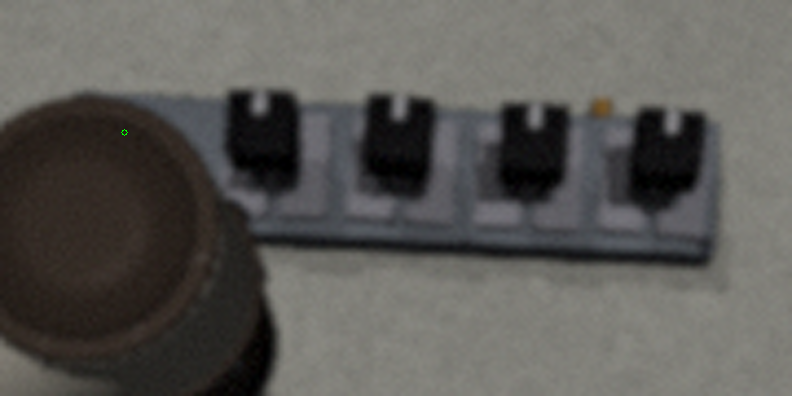

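>>> jog_arm([
  [-0.05, 0, 0.015, 0.2],
  [-0.0792, -0.03, 0.03, 0.2],
  [-0.0792, -0.08, 0.044, 0.2],
  [-0.0792, -0.12, 0.044, 0.2],
  [-0.0792, -0.154, 0.044, 0.2],
  [-0.0792, -0.154, 0.044, 0.2],
  [-0.0792, -0.154, 0.044, 0.2],
  [-0.0792, -0.154, 0.044, 0.2],
], hand=-1)

```text
clock: 58.98
position: [649.2, 163.7, 131.2]
ee_rot: [-0.69, 0.723, 0.001, -0.004]
contact_force: [0.7, 0.7, -0.2]
gripper_width: -0.2
```

```bash
python3 - <<'E'
from h import *
plan(646,163,92,177.3)
snap("s26","scene",220,320,180,280,6)
E
```

```text
row [0.0007 0.0029 0.0392] turn 0.03 | t 58.98 pos [649.2 163.7 131.2] jaw 177.33 F [ 0.7  0.7 -0.2] w -0.2 j6 -0.53 tilt [-0.0068 -0.0039]
```

View pics/s26.png

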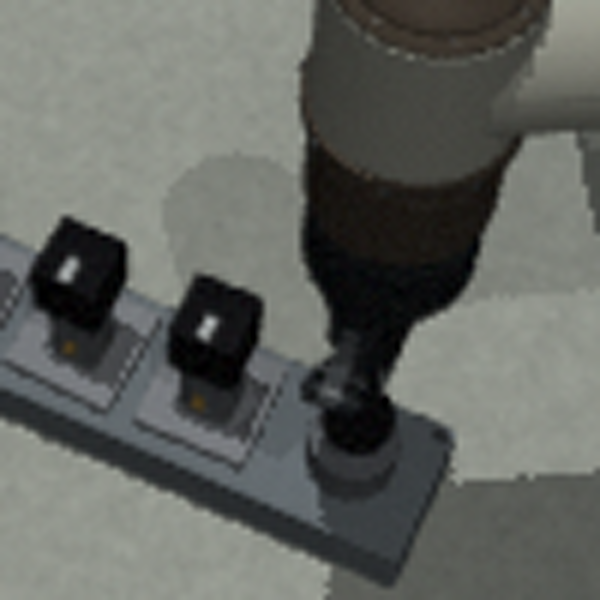

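>>> jog_arm([
  [0.0007, 0.003, 0.012, 0],
  [0.0007, 0.003, 0.024, 0],
  [0.0007, 0.003, 0.036, 0],
  [0.0007, 0.003, 0.039, 0],
  [0.0007, 0.003, 0.039, 0],
])

```text
clock: 59.65
position: [645.9, 163.0, 92.1]
ee_rot: [-0.691, 0.723, 0.001, -0.004]
contact_force: [1.2, -0.3, -0.3]
gripper_width: 0.2
```

>>> jog_arm([
  [0, 0, 0.003, 0],
  [0, 0, 0.006, 0],
  [0, 0, 0.006, 0],
])

```text
clock: 60.02
position: [645.7, 162.9, 85.9]
ee_rot: [-0.691, 0.723, 0.001, -0.004]
contact_force: [0.2, 0.0, -0.7]
gripper_width: -0.1
```

>>> jog_arm([
  [0, 0, 0.003, 0],
  [0, 0, 0.006, 0],
  [0, 0, 0.006, 0],
])

```text
clock: 60.4
position: [646.1, 163.0, 80.4]
ee_rot: [-0.691, 0.723, 0.001, -0.004]
contact_force: [-0.3, -0.9, 3.3]
gripper_width: 0.0
```

>>> jog_arm([
  [0, 0, 0.003, 0],
  [0, 0, 0.006, 0],
  [0, 0, 0.006, 0],
])

```text
clock: 60.78
position: [646.2, 163.1, 74.6]
ee_rot: [-0.691, 0.723, 0.001, -0.004]
contact_force: [-1.6, 0.6, 5.4]
gripper_width: -0.3
```

>>> jog_arm([
  [0, 0, 0.003, 0],
  [0, 0, 0.006, 0],
  [0, 0, 0.006, 0],
])

```text
clock: 61.15
position: [646.2, 163.1, 69.6]
ee_rot: [-0.691, 0.723, 0.0, -0.003]
contact_force: [-2.6, -0.0, 7.9]
gripper_width: -0.0
```

>>> jog_arm([
  [0, 0, 0.003, 0],
  [0, 0, 0.005, 0],
  [0, 0, 0.005, 0],
])

```text
clock: 61.52
position: [646.4, 163.1, 69.4]
ee_rot: [-0.691, 0.722, -0.001, -0.003]
contact_force: [-8.6, -1.0, 21.6]
gripper_width: 0.1
```

>>> jog_arm([
  [0, 0, 0.003, 0],
  [0, 0, 0.005, 0],
  [0, 0, 0.005, 0],
  [0, 0, 0.005, 0],
])

```text
clock: 62.02
position: [646.5, 163.1, 69.4]
ee_rot: [-0.692, 0.722, -0.001, -0.003]
contact_force: [-9.1, -0.2, 23.1]
gripper_width: -0.1
```

>>> jog_arm([
  [0, 0, -0.006, 0],
  [0, 0, -0.012, 0],
  [0, 0, -0.02, 0],
  [0, 0, -0.04, 0],
  [0, 0, -0.08, 0],
  [0, 0, -0.1, 0],
  [0, 0.06, -0.1, 0],
  [0, 0.12, -0.1, 0],
  [0, 0.2, -0.1, 0],
  [0, 0.2, -0.1, 0],
])

```text
clock: 63.28
position: [443.5, 171.3, 169.2]
ee_rot: [-0.692, 0.721, -0.001, -0.003]
contact_force: [0.9, 0.4, 0.7]
gripper_width: -0.2
```

>>> jog_arm([
  [0.08, 0, 0, 0],
  [0.14, 0, 0, 0],
  [0.2, 0, 0, 0],
  [0.26, 0, 0, 0],
  [0.26, 0, 0, 0],
  [0.26, 0, 0, 0],
])

```text
clock: 64.03
position: [433.1, -89.0, 170.5]
ee_rot: [-0.692, 0.722, -0.001, -0.004]
contact_force: [0.7, 0.5, 1.0]
gripper_width: -0.2
```

```bash
python3 - <<'E'
from h import *
plan(645.7,163,130,177.3)
a=get_image("scene")[:,:,::-1]
cv2.imwrite("pics/s27f.png",a)
cv2.imwrite("pics/s27.png",cv2.resize(a[185:275,165:305],None,fx=5.7,fy=5.7,interpolation=cv2.INTER_CUBIC))
snap("t27","top",0,512,40,380,1.5)
print(read_state())
E
```

```text
row [-0.2612 -0.2016  0.0381] turn 0.22 | t 64.03 pos [433.1 -89.  170.5] jaw 177.52 F [0.7 0.5 1. ] w -0.2 j6 -0.22 tilt [-0.0041 -0.006 ]
{'clock': 64.125, 'joints': array([ 0.1740409 ,  0.11605345, -0.48842051,  0.00630139, -0.97122138,
       -0.21784228]), 'joint_vel': array([ 0.01715244, -0.00503136, -0.00253794,  0.00063397, -0.00232831,
        0.00235984]), 'joint_efforts': array([-5.24360742e-01, -2.29464287e+01,  1.66680372e+01,  3.72219644e+00,
       -1.54083146e-02, -3.06296215e-04]), 'position': array([433.25030567, -87.72300433, 170.61528883]), 'ee_rot': array([-0.69273582,  0.7211826 , -0.00079685, -0.00347969]), 'contact_force': array([ 0.59091925,  0.22494032, -0.36918709]), 'wrist_torque': array([-0.0002166 , -0.0233875 , -0.01597674]), 'gripper_width': -0.05841934503483789}
```

View pics/s27.png

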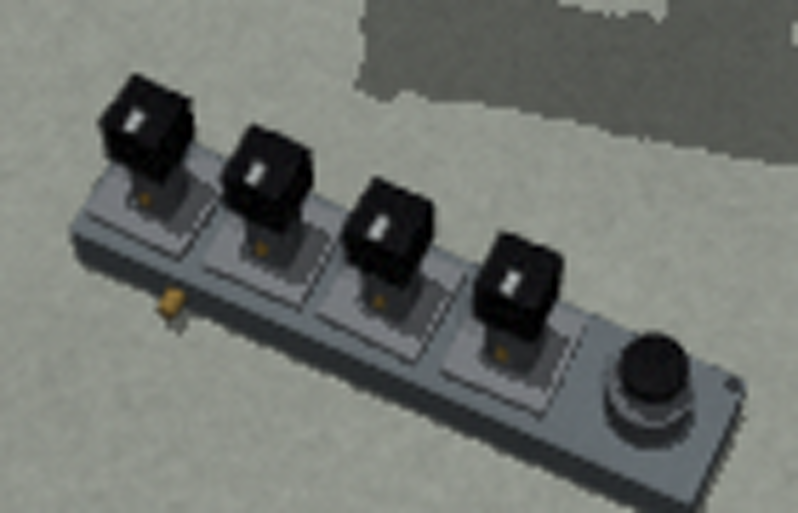

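View pics/t27.png

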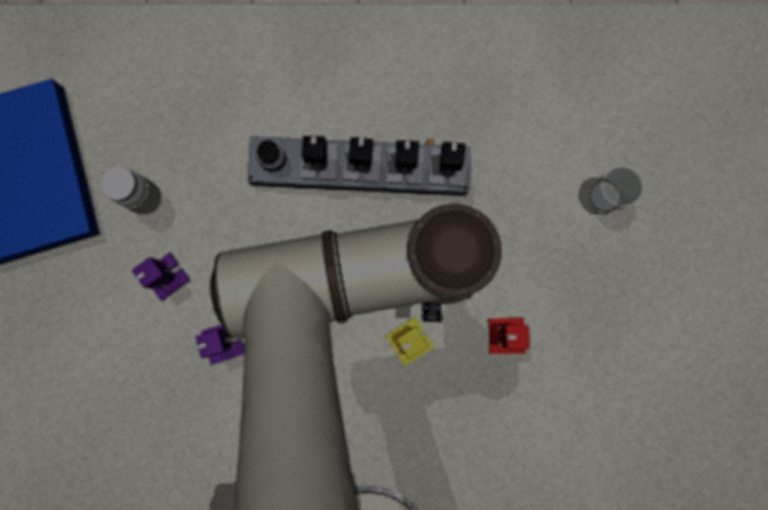

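View pics/s27f.png

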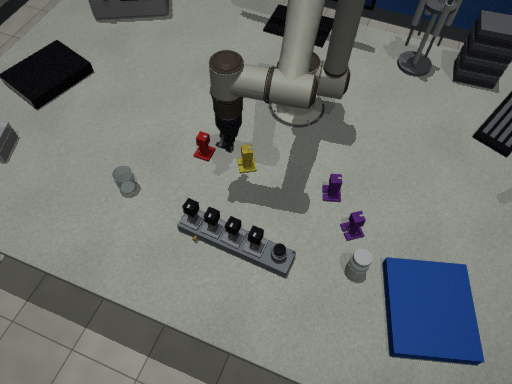

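>>> jog_arm([
  [0, 0, -0.03, 0],
  [0, 0, -0.03, 0],
  [0, 0, -0.03, 0],
  [0, 0, -0.03, 0],
])

```text
clock: 64.62
position: [432.9, -87.0, 199.8]
ee_rot: [-0.693, 0.721, -0.0, -0.004]
contact_force: [-0.1, -0.0, -0.3]
gripper_width: -0.3
```

```bash
python3 -c "
from bench import *
print(read_state()['contact_force']);print(job_done())"
```

```text
[-0.1058927  -0.03292759 -0.25729198]
the job is handed in; nothing more can be done
None
```

The job is handed in: all four columns are on stubs 0 to 3. I then pressed the pump plunger to its stop and released it, finishing at about 64.6 s of the 210 s.

**Columns:** each one seated hard against the block, at tool heights of 85.8 to 86.2 mm with 24 to 26 N of push. The last scene picture shows the brass catch in all four windows. I did not do a pull test, so the locking rests on those pictures and heights.

**Plunger:** it moved about 14 mm and stopped at 69.4 mm with about 23 N. The cap was back at its earlier pixel position afterwards.

**Bystanders:** the arm never went near the jar, the beaker or the look-alikes, and they look unmoved in the final pictures. The arm ended clear, with about 0 N on the tool.

**Disagreement:** the tool height did not match the stated fingertip length. A touch on the first column's head put the closed fingertips about 14 mm above the reported tool point, where the description says 17 mm below. Because of that, the first grip on that column caught only the top of its head. I corrected the grip height from there and regripped.

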